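# Throttle the purge and show the vial's base to the inspection camera

### The job

First set the cock on the purge block half open, its pointer on the middle mark, while the vial is still in its well. Then lift the glass vial out of the purge block and present it to the small inspection camera: its base squarely facing the lens, centred on the lens's line of sight and about 60 mm from the glass. Finish while still holding the vial there, steady in the air; leave the two blanking plugs in the block and the spare vial on the table alone, and do not bump the camera.

Things in the scene. Friction and masses are not known exactly. Their poses are not given: they have to be found in the camera images.
- purge_block: Aluminium block fixed to the table, 70 x 190 mm, 35 mm high: a row of three round wells 32 mm wide, 25 mm deep, and a brass cock beyond one end. Origin on the table on its centre line, z up, y along the row: wells at own y = -100, -40, +20 mm, cock's axis at own y = +100 mm (all at own x = 0). Its x points away from the robot, turned up to 20 degrees either way.
- cock (a joint): Quarter-turn cock, vertical axis; rad, 0 closed to 1.571 fully open, counter-clockwise from above. At value q the pointer end of its black wing handle points q counter-clockwise from the block's own +x, at 1.571 along its +y. Half open: 0.785, pointer at the middle, thickest of the three black marks. Starts at 1.1 to 1.5, stays where left, friction about 0.06 N m.
- cock_axis (a point): On the cock's axis, 66 mm above the table, 4 mm below the wing's top. The wing is a bar 40 mm long and 10 mm thick, 46 to 70 mm above the table, with a 19 mm round hub in its middle (up to 76 mm): gripped across at the middle it measures 19 mm. The 66 mm wide steel disc under it has its top 40 mm above the table.
- vial: Glass vial with white cap standing in one of the block's three wells: body 28 mm in diameter, 48 mm high, a 21 mm wide cap above it, 57 mm overall. Origin at the centre of its base, z axis towards the cap. In the well its base is 10 mm above the table, so 32 mm stands out of the block; about 2 mm play all round. 20 to 42 g.
- vial_base (a point): Centre of the vial's base (same point as its origin).
- vial_cap (a point): Centre of the top of the vial's cap, 57 mm from the base along its axis.
- camera_stand: Small inspection camera on a steel base plate 130 x 90 x 10 mm, fixed to the table. Origin under the middle of the plate, z up; the camera looks up and towards the stand's own -x side (roughly towards the robot, turned up to 20 degrees either way). To its left stand the 250 mm high blue bath, a 225 mm high pen in its stand and a 100 mm high console: pass above them.
- camera_head: The camera, fixed in its stand: origin at the centre of the lens glass, 125 mm above the table and 35 mm to the stand's -x side. Its own z axis is the line of sight out of the lens, leaning 35 degrees from vertical towards the stand's -x. Black lens barrel 36 mm wide, 37 mm long, then a 44 x 44 x 58 mm housing behind it.
- plug_1: Grey blanking plug in one of the wells: a round head 34 mm wide that stands 10 mm above the block. Origin at the foot of its shank, z up.
- plug_2: Second blanking plug, the same, in another well.
- spare_vial: A spare vial of the same make that stands on the table outside the block; not to be used. Origin at the centre of its base.
Not all that is in view belongs to the job. There is more than one size of the camera_stand; the job needs the larger.

How it is judged:
By the outcome, as a careful person would: the job done as asked, in the order asked, and still so for the second after the job is handed in, while the arm keeps its last pose, push and grip.
It also fails if it takes over 51 s, if anything falls off the work surface, if the arm or the gripper's body presses on something with over 40 N, if the wrist force passes 120 N, or if a joint passes its speed limit or range.

### The arm

A 7-joint arm with a two-finger parallel gripper is mounted at the origin on a cart in front of the work surface, level with it; the furniture and walls round the work are solid. World frame = base frame: x ahead of the robot, y to its left, z up, the work surface at z = 0. Lengths are in mm, angles in rad, forces in N, time in s.
With the tool pointing down it reaches from about 400 to 875 mm from the base axis. Payload 4.4 kg.
Tool frame: the origin (TCP) lies midway between the tips of the shut fingers; the grasp point (between the pads) lies ctrl.grip_depth behind it (ctrl.grip_depth is the distance from the TCP to the grasp point, in mm); z points along the fingers, y is the line along which they close (so a half turn about z gives the same grasp; the last joint's range is limited). The gripper opens to 85 mm and grips with 20 to 120 N. Pads are 22 mm wide; open, the fingers measure 114 mm over their backs; the gripper's body (76 mm by 85 mm) begins 54 mm behind the grasp point. The pads swing forward as they close: fully open they stand 13 mm farther back than shut.
Start: joints at [-1.415, 0.628, 0.038, 1.517, -0.027, 0.996, -0.02], TCP at [142.965, 634.097, 231.313] pointing down, gripper open.
Joint ranges: [-3.06, 3.06], [-0.37, 2.12], [-1.25, 1.32], [0.18, 2.47], [-1.1, 4.24], [0.23, 1.98], [-2.94, 2.94]. Speed limits (rad/s): [2.57, 2.57, 3.14, 3.14, 3.14, 3.14, 3.14].

### API

Orientations are given as [roll, pitch, yaw] about the fixed x, y, z axes, in that order (R = Rz(yaw) Ry(pitch) Rx(roll)).
In Python, from cell import ctrl gives the robot as it stands.
- The arm moves only by the tool carry_out, never from a script. Its argument "deltas" is one flat list of numbers, 7 for each row, row after row: the turn, a rotation vector about the tool's x, y, z in degrees, then the shift along the tool's x, y, z in m, then the closure, from -1 (fully open) to 1 (shut). In form: [wx, wy, wz, dx, dy, dz, claw, wx, wy, wz, dx, dy, dz, claw, ...]. A call has 1 to 12 rows; each row shifts and turns the commanded pose from where the row before left it, along the tool's axes as they then stand; what a row does not reach is not made up. A row lasts 1/8 s, in which the tool goes at most 62.5 mm and 10.7 degrees, less where a joint would pass 70% of its speed; a pose out of reach is approached as far as the arm can. A call with a gripper value outside its range is refused whole. The fingers move at their own pace and stop on an object; the grip force is fixed at half the most. Time passes only in rows, so rows that do not move let the fingers close. It gives the time, the measured TCP pose, the force, the opening and the grip force at its end, in the units of the state.
- ctrl.read_state(): the state, without advancing time (a new reading comes with each control period).
- ctrl.get_image(name): name is "scene" or "top" or "wrist"; returns the picture (400x640x3 uint8, red, green, blue); there is no depth.
- ctrl.calibration(name): a dict with "mtx" (3x3 intrinsics, pixels), "R" (3x3) and "t" (3): a world point X has camera coordinates R X + t. Camera axes: x right, y down, z forward; pixel columns grow to the right and rows downward; lengths in mm; the calibration is good to about 2 mm. A picture is of the moment at which its call begins: read the wrist's pose just before it. calibration takes no time and is no camera call; for the wrist camera it gives the pose at the moment of the call.
- ctrl.finish_job(): hands the job in; it is judged then, once.
The state is a dict: "clock": time; "qpos": joint angles; "qd": joint speeds; "tau": joint torques, N m; "eef_pos": TCP position; "tool_rot": TCP orientation; "force": force on the tool from outside, world axes, zero at the start; "torque": the same for the moment, N m; "width": finger opening in mm; "gripper_force": force on a finger pad.
Only numpy, scipy, OpenCV 4.12 (cv2) and the standard library are available. Lean on these libraries where they do the work, as an engineer would, in place of code of your own. Each camera call takes 0.05 s, during which the arm holds its last target. There are 200 camera calls.

## Working session

There is one attempt and no reset: what is moved stays moved. The work goes in short steps, Python scripts to look and compute and a tool call to move; the robot and the scene stay as the last step left them, time stands still between calls to the robot, and variables do not carry over. Pictures are saved under pics/ and viewed, at most 12 in all, crops included, and the job is handed in when it is done.

Besides the shell and the picture viewer there is one more tool, called after "Call:" by a JSON object that holds its "method" and its "body". carry_out: Moves the arm, as the interface text tells. Its arguments: {"type":"object","properties":{"deltas":{"type":"array"}},"required":["deltas"]}

```bash
mkdir -p pics
cat > h.py <<'E'
import numpy as np, cv2
from cell import ctrl
def snap(n,f=None):
    c=ctrl.calibration(n); im=np.array(ctrl.get_image(n))[:,:,::-1].copy()
    if f: cv2.imwrite('pics/'+f,im)
    return im,{k:np.array(v,float) for k,v in c.items()}
def ray(c,uv):
    d=c['R'].T@np.linalg.inv(c['mtx'])@np.array([uv[0],uv[1],1.]); return -c['R'].T@c['t'],d/np.linalg.norm(d)
def onz(c,uv,z):
    o,d=ray(c,uv); return o+d*(z-o[2])/d[2]
def proj(c,X):
    p=c['mtx']@(c['R']@np.array(X,float)+c['t']); return p[:2]/p[2]
def two(c1,u1,c2,u2):
    o1,d1=ray(c1,u1);o2,d2=ray(c2,u2)
    s=np.linalg.lstsq(np.c_[d1,-d2],o2-o1,rcond=None)[0]; a=o1+s[0]*d1;b=o2+s[1]*d2
    return (a+b)/2,np.linalg.norm(a-b)
E
python3 - <<'E'
from h import *
a,c=snap('scene','s0.png');b,d=snap('top','t0.png')
for n,x in(('scene',c),('top',d)):print(n,x['mtx'].round(0).tolist(),(-x['R'].T@x['t']).round(),x['R'].round(2).tolist())
s=ctrl.read_state();print(s,ctrl.grip_depth)
E
```

```text
scene [[422.0, 0.0, 327.0], [0.0, 422.0, 200.0], [0.0, 0.0, 1.0]] [119. 132. 703.] [[-0.49, -0.87, -0.0], [-0.63, 0.36, -0.69], [0.6, -0.33, -0.73]]
top [[391.0, 0.0, 315.0], [0.0, 391.0, 200.0], [0.0, 0.0, 1.0]] [ 513. -163.  959.] [[-0.03, -1.0, -0.01], [-0.99, 0.03, -0.12], [0.12, 0.0, -0.99]]
{'clock': 0.1, 'qpos': array([-1.41481068,  0.62928901,  0.03847652,  1.51826865, -0.02702566,
        0.99628468, -0.01998042]), 'qd': array([-0.00185275, -0.00266633,  0.00043792, -0.00317477,  0.00146601,
       -0.00065314, -0.00047897]), 'tau': array([ 2.85441347e-03, -5.64540982e+01,  1.23042226e+00, -1.93978429e+01,
        1.12351414e-02,  5.30823876e-03,  5.47923818e-06]), 'eef_pos': array([142.83994804, 633.53809478, 230.45847881]), 'tool_rot': array([-3.13986182e+00,  1.64281791e-05,  2.91978693e+00]), 'force': array([-0.72724977, -0.90788842,  0.3148399 ]), 'torque': array([0.05685585, 0.04602047, 0.02516337]), 'gripper_force': 0.0, 'width': 85.12303963873411} 18.700000000000003
```

View pics/s0.png

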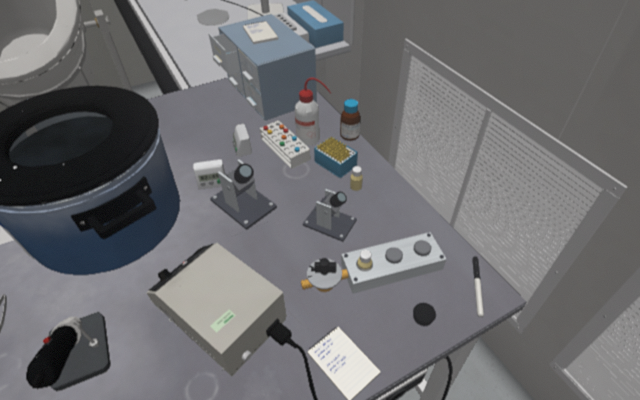

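View pics/t0.png

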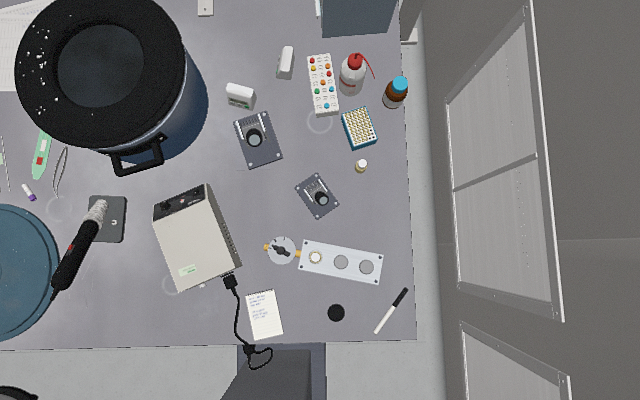

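The scene view shows the block at (393,258) with a vial in the well next to the cock (365,260), plugs at (394,255) and (423,247), the cock at (323,270), and camera stands at (243,190) and (330,210). The spare vial stands at (356,178). The top view shows the same layout: stands at (257,138) and (318,196), vial at (316,257), cock at (281,250).

Two things could be the camera_stand: top (257,138), which looks larger, and (318,196), which looks smaller. I'll confirm in an enlarged crop.

Run:
```python
from h import *
b=cv2.imread('pics/t0.png');a=cv2.imread('pics/s0.png')
A=cv2.resize(b[100:295,225:395],None,fx=3,fy=3,interpolation=3)[:585]
s1=cv2.resize(b[230:272,258:330],None,fx=4,fy=4,interpolation=3)
s2=cv2.resize(a[140:230,205:277],None,fx=4,fy=4,interpolation=3)
R=np.vstack([s1,s2])[:585]
o=np.zeros((585,800,3),np.uint8);o[:A.shape[0],:510]=A;o[:R.shape[0],512:800]=R
cv2.imwrite('pics/c1.png',o)
c=ctrl.calibration('top');c={k:np.array(v,float) for k,v in c.items()}
# plate contours: dark
g=cv2.cvtColor(b,cv2.COLOR_BGR2GRAY)
m=((g<88)).astype(np.uint8)*255
cs,_=cv2.findContours(m,cv2.RETR_EXTERNAL,cv2.CHAIN_APPROX_NONE)
for k in cs:
    if cv2.contourArea(k)>500:
        r=cv2.minAreaRect(k)
        if 230<r[0][0]<350 and 100<r[0][1]<230:
            P=np.array([onz(c,p,10)[:2] for p in cv2.boxPoints(r)]);print(np.round(r[0]),P.round(),np.linalg.norm(P-np.roll(P,1,0),axis=1).round())
# block: bright aluminium
hsv=cv2.cvtColor(b,cv2.COLOR_BGR2HSV)
m=((g>150)).astype(np.uint8)*255;m[:,:297]=0
m=cv2.morphologyEx(m,cv2.MORPH_OPEN,np.ones((3,3)))
cs,_=cv2.findContours(m,cv2.RETR_EXTERNAL,cv2.CHAIN_APPROX_NONE)
for k in cs:
    r=cv2.minAreaRect(k)
    if cv2.contourArea(k)>1000 and 225<r[0][1]<300:
        P=np.array([onz(c,p,35)[:2] for p in cv2.boxPoints(r)]);print('blk',r,P.round(),np.linalg.norm(P-np.roll(P,1,0),axis=1).round())
```

```text
blk ((338.70819091796875, 261.4293518066406), (86.2458267211914, 31.65709686279297), 11.0035400390625) [[ 464. -104.]
 [ 536. -119.]
 [ 492. -316.]
 [ 421. -299.]] [200.  73. 202.  73.]
blk ((498.85101318359375, 234.1273193359375), (140.7938690185547, 90.15943908691406), 84.47245788574219) [[ 692. -477.]
 [ 707. -693.]
 [ 378. -693.]
 [ 364. -486.]] [328. 217. 329. 207.]
```

View pics/c1.png

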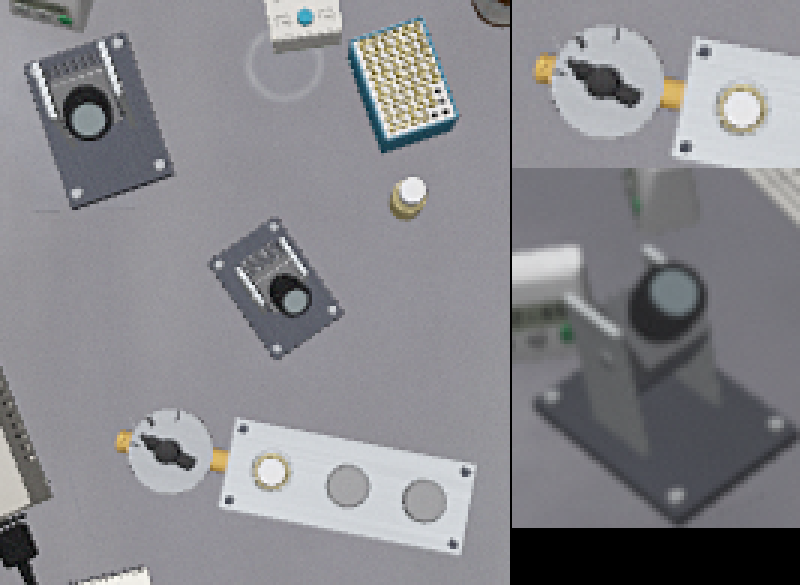

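The larger stand is the one at top (257,138): its plate is clearly bigger and its two-sided bracket holds the tilted camera. The smaller one at (318,196) is a decoy. The wing's pointer end is its narrow end at crop (142,437), near the left mark. Next I measure everything properly.

Run:
```python
from h import *
b=cv2.imread('pics/t0.png');a=cv2.imread('pics/s0.png')
cal=lambda n:{k:np.array(v,float) for k,v in ctrl.calibration(n).items()}
T,S=cal('top'),cal('scene')
f=lambda x,y:(x/3+225-.33,y/3+100-.33)
# stand plate
P=np.array([onz(T,f(*p),10)[:2] for p in[(27,65),(125,33),(173,173),(75,208)]])
print('plate',P.round(),np.linalg.norm(P-np.roll(P,1,0),axis=1).round())
ax=(P[0]+P[1]-P[2]-P[3])/2;sy=np.arctan2(ax[1],ax[0]);c0=P.mean(0);print('yaw',np.degrees(sy),c0.round(1))
L=np.r_[c0-35*np.array([np.cos(sy),np.sin(sy)]),125];print('lens',L.round(1),'proj top',proj(T,L),'scene',proj(S,L))
def blob(im,lo,hi,roi,name):
    x0,y0,x1,y1=roi;h=cv2.cvtColor(im,cv2.COLOR_BGR2HSV)[y0:y1,x0:x1]
    m=cv2.inRange(h,lo,hi);n,l,st,ce=cv2.connectedComponentsWithStats(m)
    for i in range(1,n):
        if st[i,4]>15:print(name,st[i].tolist(),(ce[i]+[x0,y0]).round(1))
blob(b,(0,0,0),(180,255,75),(262,232,300,270),'wingT')
blob(b,(0,0,225),(180,40,255),(306,247,327,268),'capT')
blob(a,(0,0,225),(180,40,255),(355,247,377,268),'capS')
blob(b,(0,0,100),(180,60,168),(330,250,384,280),'plugT')
blob(b,(0,0,60),(180,255,150),(245,125,265,150),'lensT')
blob(a,(0,0,90),(180,255,170),(236,163,252,182),'lensS')
for n,uv,z in(('hub',f(168,452),76),('tipPointer',f(141,437),70),('tipTail',f(194,463),70),('disc',f(170,451),40),('cap',f(272,471),67),('p1',f(348,486),45),('p2',f(425,501),45),('spare cap',f(412,190),57),('lens',f(89,120),125)):
    print(n,onz(T,uv,z).round(1))
print('mark mid',onz(T,f(151.5,423),40),'m0',onz(T,f(178,413),40))
print('lens two',two(T,f(89,120),S,(205+162/4,140+122/4)))
```

```text
plate [[831.  40.]
 [857. -42.]
 [736. -80.]
 [709.   1.]] [129.  86. 127.  86.]
yaw 17.677905161594794 [783.  -20.1]
lens [749.7 -30.7 125. ] proj top [254.91883878 139.75779362] scene [245.57575713 170.91046889]
wingT [10, 13, 18, 12, 88] [280.7 250.4]
capT [5, 6, 9, 9, 57] [315.  256.7]
plugT [32, 0, 22, 5, 60] [375.4 251.2]
plugT [4, 5, 14, 14, 138] [340.7 261.6]
plugT [50, 8, 4, 22, 55] [382.  271.1]
plugT [29, 10, 15, 15, 168] [366.  266.6]
plugT [0, 26, 19, 4, 45] [336.5 278. ]
lensT [0, 0, 20, 25, 265] [254.6 137.9]
lensS [0, 0, 16, 6, 32] [242.7 164.1]
lensS [4, 2, 11, 12, 105] [245.1 170.6]
hub [507.7 -78.6  76. ]
tipPointer [519.4 -57.9  70. ]
tipTail [498.9 -97.5  70. ]
disc [508.2 -76.8  40. ]
cap [ 491.4 -155.8   67. ]
p1 [ 477.9 -213.8   45. ]
p2 [ 464.9 -272.5   45. ]
spare cap [ 705.8 -271.    57. ]
lens [749.9 -29.5 125. ]
mark mid [530.23415716 -62.68688278  40.        ] m0 [537.44101128 -83.48118597  40.        ]
lens two (array([749.13734813, -30.15889488, 126.93927274]), np.float64(0.8945823737778513))
```

Lens position agrees three ways: about (750, -30, 125), with stand yaw about 17.7°. The block's yaw is about -12.4°. The vial is in the +20 well. The cock stands at q ≈ 1.31, so it needs about -30°. Now I plan the transfer.

```bash
cat > plan.py <<'E'
from h import *
from scipy.spatial.transform import Rotation as Ro, Slerp
def cur():
    s=ctrl.read_state(); return np.array(s['eef_pos'],float),Ro.from_euler('xyz',s['tool_rot'])
def down(yaw): return Ro.from_euler('xyz',[180,0,yaw],degrees=True)
def rows(p0,R0,p1,R1,n,claw,cyl=False):
    sl=Slerp([0,1],Ro.concatenate([R0,R1])); p,R=p0.copy(),R0; out=[]
    for i in range(1,n+1):
        t=i/n
        if cyl:
            c=lambda p:np.array([np.hypot(*p[:2]),np.arctan2(p[1],p[0]),p[2]])
            r,a,z=c(p0)*(1-t)+c(p1)*t; q=np.array([r*np.cos(a),r*np.sin(a),z])
        else: q=p0*(1-t)+p1*t
        w=(R.inv()*sl(t)).as_rotvec(degrees=True).round(1); d=(R.inv().apply(q-p)/1000).round(4)
        out.append([*w.tolist(),*d.tolist(),claw]); p=p+R.apply(d)*1000; R=R*Ro.from_rotvec(w,degrees=True)
    for o in out: print(*[f'{v:g}' for v in o],sep=', ',end=',\n')
    print('end',p.round(1),R.as_euler('xyz',degrees=True).round(1))
    return p,R
E
python3 - <<'E'
from plan import *
p,R=cur()
p,R=rows(p,R,p+[0,0,110],down(167.3),2,-1)
rows(p,R,np.array([508,-78,300.]),down(62.6),18,-1,True)
E
```

```text
-0, 0, -0, -0, -0.0001, -0.055, -1,
-0.1, 0, -0, -0, -0.0001, -0.055, -1,
end [142.8 633.5 340.5] [180.    0.  167.3]
0, -0, 5.8, -0.0535, -0.0098, 0.0022, -1,
0, -0, 5.8, -0.053, -0.0087, 0.0023, -1,
0, -0, 5.8, -0.0525, -0.0079, 0.0022, -1,
0, -0, 5.9, -0.0521, -0.0069, 0.0023, -1,
0, -0, 5.8, -0.0515, -0.0059, 0.0022, -1,
0, -0, 5.8, -0.051, -0.005, 0.0023, -1,
0, -0, 5.8, -0.0505, -0.0042, 0.0022, -1,
0, -0, 5.8, -0.0499, -0.0033, 0.0023, -1,
0, -0, 5.8, -0.0493, -0.0024, 0.0022, -1,
0, -0, 5.9, -0.0488, -0.0017, 0.0023, -1,
0, -0, 5.8, -0.0481, -0.0008, 0.0022, -1,
0, -0, 5.8, -0.0476, -0.0001, 0.0023, -1,
0, -0, 5.8, -0.0469, 0.0007, 0.0022, -1,
0, -0, 5.8, -0.0462, 0.0014, 0.0023, -1,
0, -0, 5.8, -0.0457, 0.0021, 0.0022, -1,
0, -0, 5.9, -0.0449, 0.0028, 0.0023, -1,
0, -0, 5.8, -0.0443, 0.0035, 0.0022, -1,
0, -0, 5.8, -0.0437, 0.0041, 0.0023, -1,
end [508. -78. 300.] [180.   -0.   62.6]
```

Call:
{"method": "carry_out", "body": {"deltas": [0,0,0,0,0,-0.055,-1,0,0,0,0,0,-0.055,-1,0,0,5.8,-0.0535,-0.01,0,-1,0,0,5.8,-0.053,-0.009,0,-1,0,0,5.8,-0.0525,-0.008,0,-1,0,0,5.9,-0.052,-0.007,0,-1,0,0,5.8,-0.0515,-0.006,0,-1,0,0,5.8,-0.051,-0.005,0,-1,0,0,5.8,-0.0505,-0.004,0,-1,0,0,5.8,-0.05,-0.0035,0,-1,0,0,5.8,-0.0495,-0.0025,0,-1,0,0,5.9,-0.049,-0.0015,0,-1]}}

```text
clock: 1.6
eef_pos: [500.4, 280.6, 340.9]
tool_rot: [-3.141, 0.0, 1.9]
force: [0.7, 0.9, -0.0]
width: 85.3
gripper_force: 0.0
```

Call:
{"method": "carry_out", "body": {"deltas": [0,0,5.8,-0.048,-0.001,0,-1,0,0,5.8,-0.0475,0,0,-1,0,0,5.8,-0.047,0.0005,0,-1,0,0,5.8,-0.046,0.0015,0,-1,0,0,5.8,-0.0455,0.002,0,-1,0,0,5.9,-0.045,0.003,0.01,-1,0,0,5.8,-0.0445,0.0035,0.03,-1,0,0,5.8,-0.0435,0.004,0.04,-1,0,0,0,0,0,0.04,-1,0,0,0,0,0,0,-1]}}

```text
clock: 2.85
eef_pos: [505.5, -77.9, 219.0]
tool_rot: [-3.135, 0.002, 1.091]
force: [0.2, -0.3, -0.5]
width: 85.4
gripper_force: 0.0
```

Run:
```python
from plan import *
p,R=cur();print(p,R.as_euler('xyz',degrees=True),ctrl.read_state()['clock'],np.round(ctrl.read_state()['qpos'],2))
im,c=snap('wrist','w1.png');print((-c['R'].T@c['t']).round())
for n,X in(('hub',(507.7,-78.6,76)),('vial',(491.4,-155.8,67))):print(n,proj(c,X))
```

```text
[505.50944639 -77.8529444  219.02489557] [-1.79640041e+02  1.31615655e-01  6.25320853e+01] 2.85 [-0.29  0.51  0.57  1.92 -0.36  0.83 -0.  ]
[541. -11. 361.]
hub [321.37488837 188.90290399]
vial [343.02861102 262.75053497]
```

View pics/w1.png

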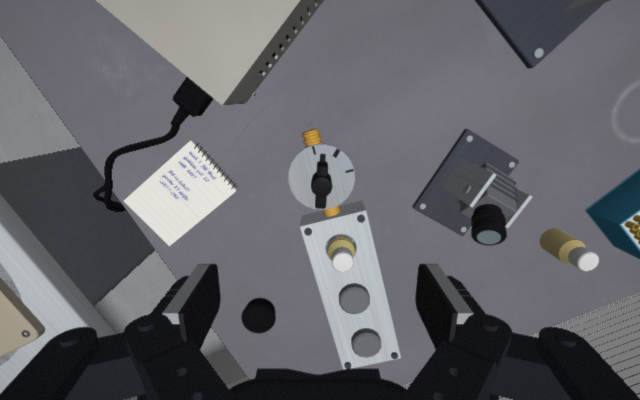

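The wrist view shows the cock hub at (321,186), the wing from (322,155) to (320,207), marks at (314,150), (336,154) and (349,171), and the vial cap at (342,260). I'll refine from these and plan the descent.

Run:
```python
from plan import *
im,c=cv2.imread('pics/w1.png'),{k:np.array(v,float) for k,v in ctrl.calibration('wrist').items()}
g=cv2.cvtColor(im,cv2.COLOR_BGR2GRAY)
m=np.zeros_like(g);cv2.circle(m,(321,178),29,255,-1);m=cv2.bitwise_and(m,cv2.inRange(g,0,60))
ct=max(cv2.findContours(m,0,1)[0],key=cv2.contourArea)
r=cv2.minAreaRect(ct);print('wing',r)
v=ct[:,0];t,b=v[v[:,1].argmin()],v[v[:,1].argmax()];print(t,b)
B=cv2.boxPoints(r);B=B[B[:,1].argsort()];tip,tail=B[:2].mean(0),B[2:].mean(0)
T1,T2=onz(c,tip,68),onz(c,tail,68);d=T1-T2;print('wing',T1.round(1),T2.round(1),np.linalg.norm(d).round(1),np.degrees(np.arctan2(d[1],d[0])).round(1))
m=cv2.inRange(g,140,255);m[:,:285]=0;m[:140]=0;m[212:]=0;m[:,360:]=0
ct=max(cv2.findContours(m,0,1)[0],key=cv2.contourArea);e=cv2.minEnclosingCircle(cv2.convexHull(ct));print('disc',e,onz(c,e[0],40).round(1))
# marks: dark pixels on the disc ring
m=cv2.inRange(g,0,110);k=np.zeros_like(g);cv2.circle(k,(int(e[0][0]),int(e[0][1])),31,255,-1);k[185:]=0;m&=k
n,l,st,ce=cv2.connectedComponentsWithStats(m)
D=onz(c,e[0],40)
for i in range(1,n):
    X=onz(c,ce[i],40)-D;print('mark',st[i,4],ce[i].round(1),np.linalg.norm(X).round(1),np.degrees(np.arctan2(X[1],X[0])).round(1))
h=cv2.cvtColor(im,cv2.COLOR_BGR2HSV)[240:280,325:360];m=cv2.inRange(h,(0,0,200),(180,30,255))
ct=max(cv2.findContours(m,0,1)[0],key=cv2.contourArea);e=cv2.minEnclosingCircle(ct);u=np.array(e[0])+[325,240];print('cap',e,u,onz(c,u,67).round(1))
print('plugs',onz(c,(354,298),45),onz(c,(366,341),45))
print('block screws',[onz(c,u,35).round(1).tolist() for u in((306,231),(361,219),(394,355),(347,365))])
```

```text
wing ((320.2059326171875, 180.82351684570312), (51.175018310546875, 20.372989654541016), 75.96376037597656)
[322 154] [321 207]
wing [516.8 -51.6  68. ] [505.8 -97.3  68. ] 47.0 76.4
disc ((321.76904296875, 179.15330505371094), 35.301570892333984) [510.6 -79.1  40. ]
mark 10 [313.9 151.3] 28.3 78.2
mark 22 [335.  154.3] 27.5 35.3
mark 401 [321.4 172.7] 6.5 65.7
mark 12 [347.9 170.9] 26.7 -9.5
cap ((17.56382942199707, 22.303192138671875), 9.713287353515625) [342.56382942 262.30319214] [ 493.4 -156.1   67. ]
plugs [ 481.8997914  -210.92222825   45.        ] [ 469.86387113 -267.33974064   45.        ]
block screws [[470.2, -121.9, 35.0], [526.8, -136.2, 35.0], [488.6, -308.6, 35.0], [432.9, -296.1, 35.0]]
```

Run:
```python
from plan import *
p,R=cur();rows(p,R,np.array([509,-77.5,115.]),down(62.6),3,-1)
```

```text
-0, 0, -0, 0.0004, 0.0005, 0.0353, -1,
-0.1, 0, -0, 0.0004, 0.0006, 0.0352, -1,
-0, 0.1, -0, 0.0004, 0.0004, 0.0353, -1,
end [509.  -77.5 115. ] [-180.    -0.    62.6]
```

Call:
{"method": "carry_out", "body": {"deltas": [0,0,0,0.0005,0.0005,0.035,-1,-0.2,0.1,0,0.0005,0.001,0.035,-1,0,0,0,0,0,0.034,-1,0,0,0,0,0,0,-1,0,0,0,0,0,0,-1]}}

```text
clock: 3.52
eef_pos: [511.4, -78.1, 119.1]
tool_rot: [3.135, -0.003, 1.093]
force: [0.4, -0.4, -0.3]
width: 85.5
gripper_force: 0.0
```

Run:
```python
from plan import *
p,R=cur();print(p,R.as_euler('xyz',degrees=True))
im,c=snap('wrist');u=proj(c,(509,-77.5,76));print(u)
x,y=u.astype(int);x0=max(x-80,0);y0=max(y-75,0)
for q in range(0,4):pass
cv2.imwrite('pics/w2.png',cv2.resize(im[y0:y0+150,x0:x0+160],None,fx=4,fy=4,interpolation=3));print(x0,y0)
cv2.imwrite('pics/w2f.png',im);np.savez('w2.npz',**c)
```

```text
[511.44593567 -78.05061406 119.12973593] [ 1.79629312e+02 -1.66518185e-01  6.26326918e+01]
[313.37778519 234.22501481]
233 159
```

View pics/w2.png

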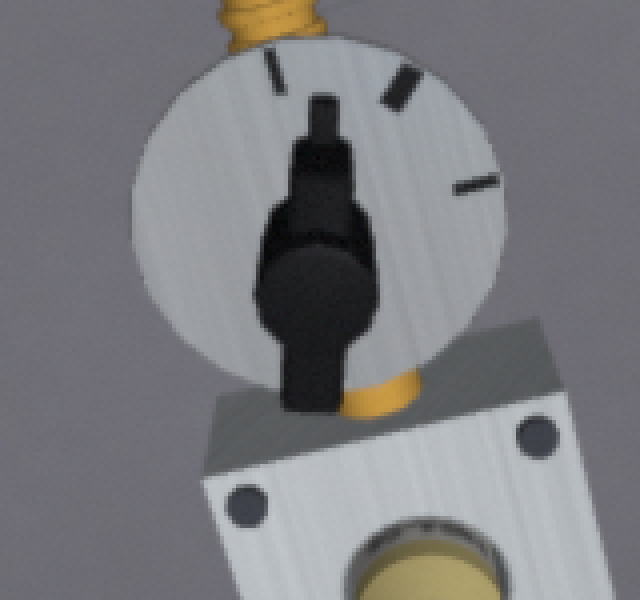

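The close crop shows the hub top at crop (318,296), the disc centre at (320,212) and the marks at (275,71), (401,88) and (477,186). The pointer nib is at (324,97) and the tail at (313,400). The hub lies within 1 px of where I predicted.

Run:
```python
from plan import *
c=dict(np.load('w2.npz'));f=lambda x,y:(x/4+233,y/4+159)
print('hub',onz(c,f(318,296),76));D=onz(c,f(320,212),40);print('disc',D)
for u in((275,71),(401,88),(477,186)):
    X=onz(c,f(*u),40)-D;print(np.linalg.norm(X),np.degrees(np.arctan2(X[1],X[0])))
d=onz(c,f(323,182),70)-onz(c,f(314,385),70);print('wing',np.linalg.norm(d),np.degrees(np.arctan2(d[1],d[0])))
p,R=cur();rows(p,R,np.array([509,-77.5,47.5]),down(62.6),3,-1)
```

```text
hub [508.90109106 -76.5696479   76.        ]
disc [509.47021996 -75.66758385  40.        ]
26.00571668788615 79.22522867217796
25.89577498390958 30.608311133668145
27.437293106259983 -17.638461086065693
wing 33.13026769135705 59.983767134429016
0.1, -0.1, 0, -0.0003, -0.001, 0.0239, -1,
0.2, -0, 0, -0.0002, -0.001, 0.0239, -1,
0.1, -0.1, 0, -0.0003, -0.0008, 0.0239, -1,
end [509.  -77.6  47.5] [-180.     0.    62.6]
```

Call:
{"method": "carry_out", "body": {"deltas": [0.2,-0.1,0,0,-0.001,0.022,-1,0.2,-0.1,0,0,-0.0005,0.022,-1,0,0,0,0,-0.0005,0.014,-1,0,0,0,0,0,0,-1,0,0,0,0,0,0,-1,0,0,0,0,0,0,-1]}}

```text
clock: 4.32
eef_pos: [508.6, -77.2, 60.1]
tool_rot: [-3.139, 0.001, 1.092]
force: [-0.2, -0.2, 0.4]
width: 85.2
gripper_force: 0.0
```

Run:
```python
from plan import *
p,R=cur();print(p);rows(p,R,np.array([509,-77,48]),down(61.5),2,-1)
```

```text
[508.61824734 -77.22220545  60.06153452]
-0.1, 0, 0.5, 0.0002, 0.0001, 0.006, -1,
-0, 0.1, 0.6, 0.0002, 0.0001, 0.0061, -1,
end [509. -77.  48.] [-180.    -0.    61.5]
```

Call:
{"method": "carry_out", "body": {"deltas": [0,0,0.5,0,0,0.006,-1,0,0,0.5,0,0,0.006,-1,0,0,0,0,0,0,0,0,0,0,0,0,0,0.5,0,0,0,0,0,0,1,0,0,0,0,0,0,1,0,0,0,0,0,0,1,0,0,0,0,0,0,1]}}

```text
clock: 5.32
eef_pos: [508.3, -77.2, 47.6]
tool_rot: [-3.139, 0.002, 1.075]
force: [-0.5, 0.3, 3.8]
width: 17.1
gripper_force: 58.7
```

Call:
{"method": "carry_out", "body": {"deltas": [0,0,7,0,0,0,1,0,0,7,0,0,0,1,0,0,7.5,0,0,0,1,0,0,8,0,0,0,1,0,0,0,0,0,0,1,0,0,0,0,0,0,1]}}

```text
clock: 6.08
eef_pos: [508.3, -77.2, 47.6]
tool_rot: [-3.14, 0.003, 0.56]
force: [-0.3, 0.4, 5.3]
width: 17.1
gripper_force: 58.9
```

Run:
```python
from plan import *
s=ctrl.read_state();print(s['torque'],s['force'])
im,c=snap('wrist','w3.png');u=proj(c,(509,-77,70));print(u)
x,y=u.astype(int);x0=max(x-80,0);y0=max(min(y-75,250),0)
cv2.imwrite('pics/w3c.png',cv2.resize(im[y0:y0+150,x0:x0+160],None,fx=4,fy=4,interpolation=3));print(x0,y0)
```

```text
[-0.05833321 -0.00215817 -0.02457035] [-0.25345211  0.41613626  5.31957062]
[318.45525258 292.50909085]
238 217
```

View pics/w3c.png

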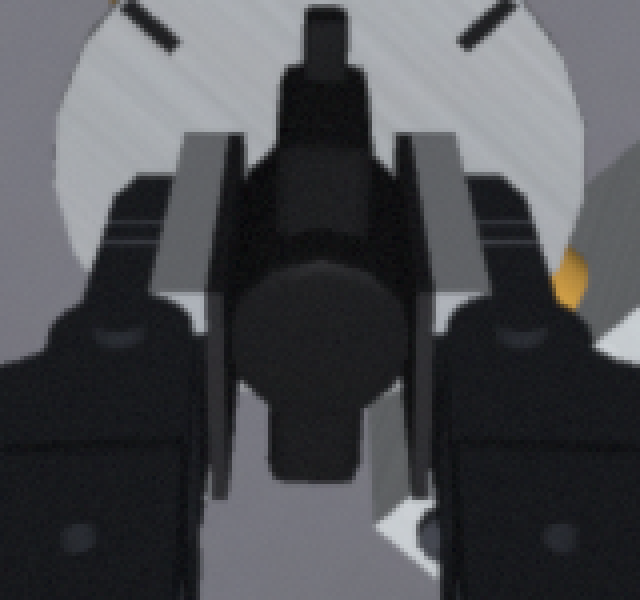

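The wing is now centred between the outer marks, which sit at crop (150,25) and (488,25) with the nib at (326,10). I'll release, rise and check from above.

Call:
{"method": "carry_out", "body": {"deltas": [0,0,0,0,0,0,-1,0,0,0,0,0,0,-1,0,0,0,0,0,0,-1,0,0,0,0,0,0,-1,0,0,0,0,0,-0.03,-1,0,0,0,0,0,-0.035,-1,0,0,0,0,0,0,-1,0,0,0,0,0,0,-1]}}

```text
clock: 7.12
eef_pos: [507.9, -76.7, 111.9]
tool_rot: [-3.139, 0.004, 0.561]
force: [-0.1, -0.0, -0.6]
width: 85.4
gripper_force: 0.0
```

Run:
```python
from plan import *
p,R=cur();print(p,R.as_euler('xyz',degrees=True))
im,c=snap('wrist','w4.png');np.savez('w4.npz',**c)
u=proj(c,(509,-77,76));x,y=u.astype(int);x0=x-70;y0=y-65
A=cv2.resize(im[y0:y0+100,x0:x0+140],None,fx=5,fy=5,interpolation=3)
cv2.imwrite('pics/w4c.png',A);print(x0,y0,u)
```

```text
[507.90718184 -76.65293387 111.87443525] [-179.83529441    0.20164768   32.11642247]
249 171 [319.69661314 236.19607173]
```

View pics/w4c.png

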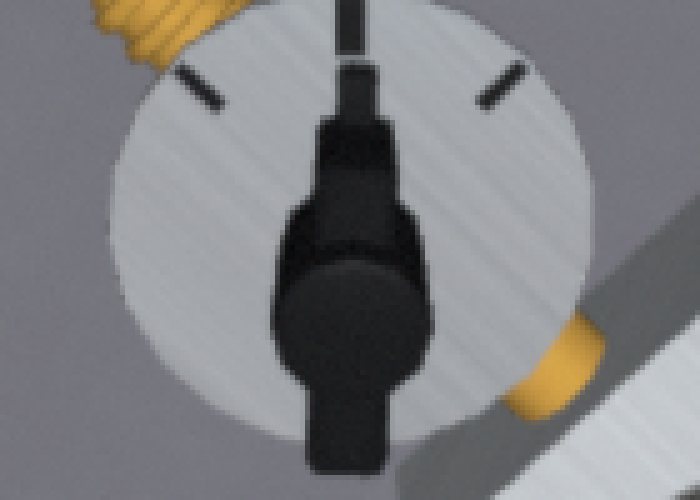

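Run:
```python
from plan import *
c=dict(np.load('w4.npz'));im=cv2.imread('pics/w4.png');f=lambda x,y:(x/5+249-.4,y/5+171-.4)
an=lambda d:np.degrees(np.arctan2(d[1],d[0])).round(2)
# wing midline from dark mask rows (bar's tail and front parts)
g=cv2.cvtColor(im,cv2.COLOR_BGR2GRAY)
def mid(y):
    r=np.interp(np.arange(290,350,.1),np.arange(640),g[y].astype(float));k=np.arange(290,350,.1)[r<85];k=k[(k>305)&(k<335)];return (k.min()+k.max())/2
t=[(mid(y),y) for y in range(252,263)];n=[(mid(y),y) for y in(186,187,188,189)];q=[(mid(y),y) for y in (196,197,198,199)]; mk=[(mid(y),y) for y in(173,175,177,179)]
a=np.mean([onz(c,u,70) for u in t],0)
for nm,F in(('front z~70',q),):print(nm,[an(np.mean([onz(c,u,z) for u in F],0)-a) for z in(58,64,70)])
H=onz(c,f(352,319),76);print('hub',H,'tail->hub',an(H-a))
N=np.mean([onz(c,u,46) for u in n],0);print('hub->nib',an(N-H),np.linalg.norm((N-H)[:2]))
M=np.mean([onz(c,u,40) for u in mk],0);print('mark from hub',an(M-H),np.linalg.norm((M-H)[:2]))
# mark's own direction
m=[onz(c,u,40) for u in mk];print('mark dir',an(m[0]-m[-1]))
l=onz(c,f(200,88),40);r=onz(c,f(502,87),40);print('outer bisector',an(np.array([(l-r)[1],-(l-r)[0],0])))
lm=onz(c,f(178,69),40)-onz(c,f(221,107),40);rm=onz(c,f(522,67),40)-onz(c,f(482,106),40);print(an(lm),an(rm))
```

```text
front z~70 [np.float64(30.55), np.float64(30.66), np.float64(30.76)]
hub [509.72345414 -76.07658873  76.        ] tail->hub 30.25
hub->nib 30.11 19.695383658829524
mark from hub 32.64 25.799679516400264
mark dir 32.13
outer bisector 32.31
79.03 -11.88
```

The wing stands at 30.5°, against 32.4° for the middle mark. I'll regrip and turn it back 2°.

Call:
{"method": "carry_out", "body": {"deltas": [0,0,0.8,0.001,0.001,0.022,-1,0,0,0.8,0,0.0005,0.022,-1,0,0,0,0,0,0.02,-1,0,0,0,0,0,0,-1,0,0,0,0,0,0,1,0,0,0,0,0,0,1,0,0,0,0,0,0,1,0,0,0,0,0,0,1,0,0,0,0,0,0,1]}}

```text
clock: 8.3
eef_pos: [509.3, -76.7, 49.0]
tool_rot: [-3.138, 0.003, 0.533]
force: [-1.3, 2.6, 6.5]
width: 16.9
gripper_force: 58.4
```

Call:
{"method": "carry_out", "body": {"deltas": [0,0,-1,0,0,0,1,0,0,-1,0,0,0,1,0,0,0,0,0,0,1,0,0,0,0,0,0,1]}}

```text
clock: 8.8
eef_pos: [509.3, -76.7, 49.0]
tool_rot: [-3.137, 0.002, 0.568]
force: [-2.1, 2.3, 6.2]
width: 17.1
gripper_force: 58.3
```

Call:
{"method": "carry_out", "body": {"deltas": [0,0,0,0,0,0,-1,0,0,0,0,0,0,-1,0,0,0,0,0,0,-1,0,0,0,0,0,0,-1,0,0,0,0,0,-0.03,-1,0,0,0,0,0,-0.035,-1,0,0,0,0,0,0,-1,0,0,0,0,0,0,-1]}}

```text
clock: 9.8
eef_pos: [509.6, -77.4, 112.8]
tool_rot: [-3.139, 0.004, 0.567]
force: [-1.0, -0.7, -0.5]
width: 85.6
gripper_force: 0.0
```

Run:
```python
from plan import *
p,R=cur();print(p,R.as_euler('xyz',degrees=True))
im,c=snap('wrist','w5.png');np.savez('w5.npz',**c)
u=proj(c,(509.5,-76.5,76));x,y=u.astype(int);print(u)
an=lambda d:np.degrees(np.arctan2(d[1],d[0])).round(2)
g=cv2.cvtColor(im,cv2.COLOR_BGR2GRAY)
xs=np.arange(x-16,x+16,.1)
def mid(y):
    r=np.interp(xs,np.arange(640),g[y].astype(float));k=xs[r<85];return (k.min()+k.max())/2 if len(k) else np.nan
for s in range(y-64,y+32,4):print(s-y,round(mid(s)-u[0],1),end='; ')
a=np.mean([onz(c,(mid(s),s),70) for s in range(y+17,y+27)],0);q=np.mean([onz(c,(mid(s),s),65) for s in range(y-39,y-35)],0);n=np.mean([onz(c,(mid(s),s),46) for s in range(y-49,y-46)],0)
M=[onz(c,(mid(s),s),40) for s in range(y-61,y-56)]
print('\nwing',an(q-a),'tail-nib',an(n-a),'mark',an(np.mean(M,0)-np.array([509.7,-76.1,0])))
A=im[y-65:y+35,x-70:x+70]
cv2.imwrite('pics/w5c.png',cv2.resize(A,None,fx=5,fy=5,interpolation=3))
```

```text
[509.55300484 -77.44037726 112.84072861] [-179.83563391    0.20220058   32.50722291]
[316.70416547 235.99224313]
-64 -0.3; -60 -0.2; -56 -0.2; -52 nan; -48 -0.3; -44 -0.3; -40 -0.2; -36 -0.2; -32 -0.4; -28 -0.6; -24 -0.3; -20 -0.2; -16 -0.3; -12 -0.3; -8 -0.4; -4 -0.4; 0 -0.5; 4 -0.6; 8 -0.4; 12 -0.4; 16 -0.5; 20 -0.5; 24 -0.5; 28 -0.4; 
wing 32.19 tail-nib 32.4 mark 32.64
```

View pics/w5c.png

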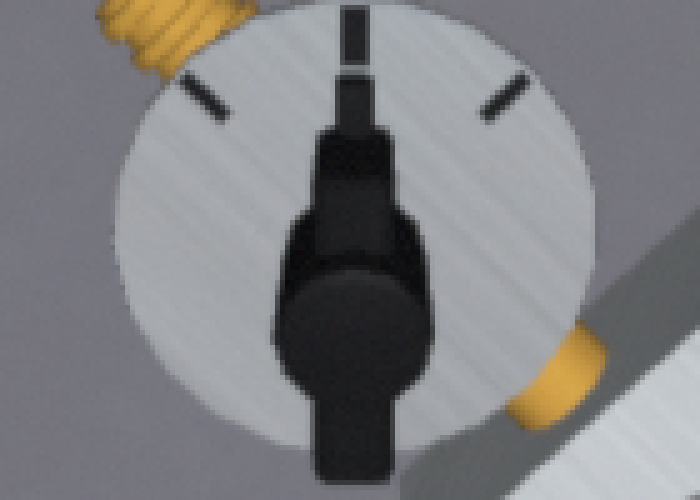

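The pointer is on the middle mark: wing at 32.2–32.4°, mark at 32.6°, and the nib in line with the mark at crop (355,70). Next is the vial.

Run:
```python
from plan import *
p,R=cur();rows(p,R,np.array([492.3,-155.8,105]),down(77.7),6,-1)
```

```text
-0, 0, -7.5, -0.0094, 0.0095, 0.0013, -1,
-0.1, 0, -7.6, -0.0106, 0.0082, 0.0012, -1,
-0, 0.1, -7.5, -0.0115, 0.0067, 0.0013, -1,
-0.1, -0, -7.5, -0.0123, 0.0052, 0.0012, -1,
-0, 0, -7.6, -0.0129, 0.0035, 0.0013, -1,
-0.1, 0, -7.5, -0.0133, 0.0017, 0.0012, -1,
end [ 492.3 -155.8  105. ] [180.    0.   77.7]
```

Call:
{"method": "carry_out", "body": {"deltas": [0,0,-7.5,-0.0095,0.0095,0.001,-1,0,0,-7.6,-0.0105,0.008,0.001,-1,0,0,-7.5,-0.0115,0.0065,0.001,-1,0,0,-7.5,-0.0125,0.005,0.001,-1,0,0,-7.6,-0.013,0.0035,0.001,-1,0,0,-7.5,-0.0135,0.0015,0.001,-1,0,0,0,0,0,0,-1,0,0,0,0,0,0,-1]}}

```text
clock: 10.85
eef_pos: [491.7, -155.5, 106.7]
tool_rot: [-3.136, 0.0, 1.354]
force: [-0.3, 0.5, -0.4]
width: 85.5
gripper_force: 0.0
```

Run:
```python
from plan import *
p,R=cur();print(p,R.as_euler('xyz',degrees=True))
im,c=snap('wrist','w6.png');np.savez('w6.npz',**c)
u=proj(c,(492.3,-155.8,67));print(u);x,y=u.astype(int)
h=cv2.cvtColor(im,cv2.COLOR_BGR2HSV)[y-45:y+45,x-45:x+45];m=cv2.inRange(h,(0,0,205),(180,25,255))
ct=max(cv2.findContours(m,0,1)[0],key=cv2.contourArea);e=cv2.minEnclosingCircle(ct);v=np.array(e[0])+[x-45,y-45];X=onz(c,v,67)
depth=(c['R']@X+c['t'])[2];print('cap',v,X.round(1),'diam',2*e[1]*depth/c['mtx'][0,0])
q=np.array([X[0],X[1],39.]);rows(p,R,q,down(77.7),4,-1)
```

```text
[ 491.71142065 -155.45417455  106.73580562] [-1.79703172e+02  4.75162820e-03  7.75766298e+01]
[319.36281522 235.56351502]
cap [316.91025543 235.20085526] [ 491.  -155.3   67. ] diam 18.21930620610419
-0.1, 0, -0, 0, -0.0001, 0.0169, -1,
-0, 0, -0.1, 0, -0.0001, 0.017, -1,
-0.1, 0, 0, 0, -0.0002, 0.0169, -1,
-0.1, 0, -0, 0, -0.0001, 0.0169, -1,
end [ 491.  -155.3   39. ] [180.    0.   77.7]
```

Call:
{"method": "carry_out", "body": {"deltas": [-0.1,0,0,0,0,0.018,-1,-0.1,0,0,0,-0.0005,0.018,-1,-0.1,0,0,0,0,0.018,-1,0,0,0,0,0,0.014,-1,0,0,0,0,0,0,-1,0,0,0,0,0,0,-1,0,0,0,0,0,0,0]}}

```text
clock: 11.78
eef_pos: [491.9, -156.2, 40.0]
tool_rot: [3.139, 0.001, 1.356]
force: [0.5, 0.4, 0.0]
width: 69.9
gripper_force: 0.0
```

Call:
{"method": "carry_out", "body": {"deltas": [0,0,0,0,0,0,0,0,0,0,0,0,0,0.2,0,0,0,0,0,0,1,0,0,0,0,0,0,1,0,0,0,0,0,0,1,0,0,0,0,0,0,1]}}

```text
clock: 12.52
eef_pos: [491.4, -156.1, 39.8]
tool_rot: [3.14, 0.001, 1.356]
force: [-0.9, -0.7, 6.1]
width: 25.5
gripper_force: 58.8
```

The width reads 25.5 mm, and it also read about 2 mm low on the hub, so the body is gripped. Lifting.

Call:
{"method": "carry_out", "body": {"deltas": [0,0,0,0,0,-0.008,1,0,0,0,0,0,-0.012,1,0,0,0,0,0,-0.02,1,0,0,0,0,0,-0.04,1,0,0,0,0,0,-0.05,1,0,0,0,0,0,-0.05,1,0,0,0,0,0,-0.05,1,0,0,0,0,0,0,1,0,0,0,0,0,0,1]}}

```text
clock: 13.65
eef_pos: [490.6, -155.4, 269.3]
tool_rot: [3.141, 0.0, 1.356]
force: [-0.5, 0.1, -0.5]
width: 25.9
gripper_force: 59.1
```

Run:
```python
from plan import *
p,R=cur();s=ctrl.read_state();print(p,R.as_euler('xyz',degrees=True),s['width'],s['force'],np.round(s['qpos'],2))
yaw=np.radians(17.7);d=np.array([-np.sin(np.radians(35))*np.cos(yaw),-np.sin(np.radians(35))*np.sin(yaw),np.cos(np.radians(35))])
L=np.array([749.7,-30,125.]);B=L+60*d
off=30   # TCP to base along tool z (39.8-10)
P=B+off*d;print('base',B,'tcp',P)
z0=R.as_matrix()[:,2];ax=np.cross(z0,-d);ang=np.arcsin(np.linalg.norm(ax));R1=Ro.from_rotvec(ax/np.linalg.norm(ax)*ang)*R
pre=P+80*d
print('tilt at high');a,b=rows(p,R,pre,R1,8,1)
rows(a,b,P,R1,4,1)
```

```text
[ 490.5855758  -155.37992186  269.26815029] [1.79948168e+02 1.29750562e-02 7.77058479e+01] 25.88229979249184 [-0.49100119  0.13997023 -0.51729485] [-0.11  0.43  0.52  1.85 -0.26  0.93  0.32]
base [716.91454935 -40.46317198 174.14912266] tcp [700.52182403 -45.69475797 198.72368399]
tilt at high
-3.8, 2.2, 0, 0.0161, 0.0178, 0.0006, 1,
-3.8, 2.2, -0, 0.0161, 0.0176, 0.0025, 1,
-3.7, 2.2, -0, 0.0159, 0.0174, 0.0042, 1,
-3.8, 2.2, -0, 0.0157, 0.0171, 0.0059, 1,
-3.8, 2.1, -0, 0.0155, 0.0167, 0.0077, 1,
-3.8, 2.2, -0, 0.0152, 0.0161, 0.0093, 1,
-3.8, 2.2, -0, 0.0148, 0.0154, 0.0109, 1,
-3.8, 2.2, -0, 0.0143, 0.0146, 0.0125, 1,
end [656.8 -59.6 264.2] [148.7 -16.7  82.4]
0, 0, -0, -0, -0, 0.02, 1,
0, 0, -0, -0, -0, 0.02, 1,
0, 0, -0, -0, -0, 0.02, 1,
0, 0, -0, -0, -0, 0.02, 1,
end [700.5 -45.7 198.7] [148.7 -16.7  82.4]
```

Call:
{"method": "carry_out", "body": {"deltas": [-3.8,2.2,0,0.016,0.018,0.0005,1,-3.8,2.2,0,0.016,0.0175,0.0025,1,-3.8,2.2,0,0.016,0.0175,0.004,1,-3.8,2.2,0,0.0155,0.017,0.006,1,-3.8,2.2,0,0.0155,0.0165,0.0075,1,-3.8,2.2,0,0.015,0.016,0.0095,1,-3.7,2.1,0,0.015,0.0155,0.011,1,-3.7,2.1,0,0.0145,0.0145,0.0125,1,0,0,0,0,0,0,1,0,0,0,0,0,0,1,0,0,0,0,0,0,1]}}

```text
clock: 15.02
eef_pos: [657.0, -60.9, 264.4]
tool_rot: [2.598, -0.287, 1.436]
force: [-0.6, 0.4, 1.1]
width: 25.3
gripper_force: 59.1
```

Run:
```python
from plan import *
p,R=cur();s=ctrl.read_state();print(p,R.as_euler('xyz',degrees=True),R.as_matrix()[:,2],s['width'],np.round(s['qpos'],2))
a,c=snap('scene','s7.png');b,T=snap('top','t7.png');w,W=snap('wrist','w7.png')
B=p+30*R.as_matrix()[:,2];C=B-57*R.as_matrix()[:,2]
for n,k in(('S',c),('T',T),('W',W)):print(n,proj(k,B),proj(k,C),proj(k,(749.7,-30,125)))
h=cv2.hconcat([cv2.resize(a[100:240,200:330],None,fx=3,fy=3),cv2.resize(b[90:230,210:340],None,fx=3,fy=3)])
cv2.imwrite('pics/c7.png',h)
```

```text
[656.98570373 -60.85788892 264.41548313] [148.85288367 -16.46529106  82.29590568] [ 0.54508741  0.17104626 -0.82074533] 25.337796067436024 [ 0.24  0.43 -0.06  2.01 -1.03  0.29  0.91]
S [265.96278318 143.30617131] [276.08016142 129.32105933] [245.23868846 171.02866988]
T [258.72645544 162.38459843] [260.42064882 173.92592558] [254.58789873 139.76476569]
W [317.49695405 242.82269286] [317.68499518 301.62013   ] [316.91866217 181.137718  ]
```

View pics/c7.png

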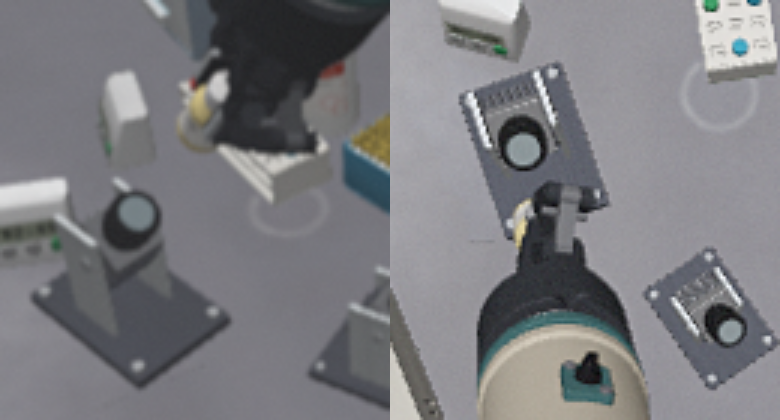

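The scene crop shows the vial's base at about full (264,144), matching the predicted (266,143). The stand is clear. I'll advance along the line of sight while watching joint limits.

Call:
{"method": "carry_out", "body": {"deltas": [0,0,0,0,0,0.015,1,0,0,0,0,0,0.015,1,0,0,0,0,0,0.01,1,0,0,0,0,0,0,1,0,0,0,0,0,0,1]}}

```text
clock: 15.8
eef_pos: [680.0, -54.2, 233.7]
tool_rot: [2.601, -0.288, 1.437]
force: [-1.3, 0.3, -0.9]
width: 25.8
gripper_force: 59.2
```

Run:
```python
from plan import *
p,R=cur();s=ctrl.read_state();print(p,R.as_matrix()[:,2],s['width'],np.round(s['qpos'],3))
w,W=snap('wrist','w8.png');d=-R.as_matrix()[:,2]
for z in(30,0,-27):print(proj(W,p-z*d))
cv2.imwrite('pics/w8c.png',w[100:400,170:470]);print(proj(W,(749.7,-30,125)))
```

```text
[679.95972972 -54.15701065 233.66236486] [ 0.54268971  0.17265615 -0.82199619] 25.765681995654358 [ 0.257  0.508 -0.119  1.981 -1.099  0.233  0.984]
[317.86482037 241.83229096]
[317.98367066 267.65924631]
[318.13442744 300.41969272]
[315.25190803 191.93873386]
```

View pics/w8c.png

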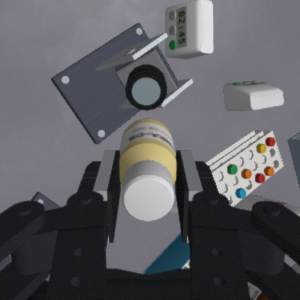

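The vial sits straight in the pads, with its cap at crop (150,197) and its base toward the lens at (145,88). But joints 5 and 6 are at their limits. I'll fit the arm's kinematics from the logged poses to see which tool roll gives a feasible goal.

```bash
cat > kin.py <<'E'
from plan import *
from scipy.optimize import least_squares
import itertools
lo=np.array([-3.06,-.37,-1.25,.18,-1.1,.23,-2.94]);hi=np.array([3.06,2.12,1.32,2.47,4.24,1.98,2.94])
def fk(q,x,sg):
    d1,L1,L2,L3,a0,a1,a2,a3,o1,o7=x
    Z=lambda a:Ro.from_euler('z',a);Y=lambda a:Ro.from_euler('y',a)
    R=Z(sg[0]*q[0]+o1);p=np.array([0,0,d1])+R.apply([a0,0,0])
    R=R*Y(q[1])*Z(sg[1]*q[2]);p=p+R.apply([a1,0,L1])
    R=R*Y(q[3])*Z(sg[2]*q[4]);p=p+R.apply([a2,0,L2])
    R=R*Y(q[5]);p=p+R.apply([a3,0,0]);R=R*Z(sg[3]*q[6]+o7);p=p+R.apply([0,0,L3])
    return p,R
E
cat > fit.py <<'E'
from kin import *
s=ctrl.read_state()
D=[([-1.41481068,.62928901,.03847652,1.51826865,-.02702566,.99628468,-.01998042],(142.84,633.54,230.46),(180.1,0,167.29)),
([-.29,.51,.57,1.92,-.36,.83,0],(505.51,-77.85,219.02),(-179.64,.13,62.53)),
([-.11,.43,.52,1.85,-.26,.93,.32],(490.59,-155.38,269.27),(179.95,.013,77.706)),
([.24,.43,-.06,2.01,-1.03,.29,.91],(656.99,-60.86,264.4),(148.853,-16.465,82.296)),
(s['qpos'],s['eef_pos'],np.degrees(s['tool_rot']))]
best=[]
for sg in itertools.product([1,-1],repeat=4):
    def f(x):
        r=[]
        for q,p,e in D:
            P,R=fk(q,x,sg);r+=[*(P-p)/5,*((R.inv()*Ro.from_euler('xyz',e,degrees=True)).as_rotvec(degrees=True)/.5)]
        return np.array(r)
    for o1 in(0,1.57,3.14,-1.57):
      for o7 in(0,1.57,3.14,-1.57):
        z=least_squares(f,[300,400,400,250,0,0,0,0,o1,o7],max_nfev=60);best.append((z.cost,sg,z.x,z.fun))
best.sort(key=lambda b:b[0])
for b in best[:3]:print(b[0],b[1],b[2].round(2))
print(np.abs(best[0][3]).reshape(-1,6).round(1));np.savez('kin.npz',x=best[0][2],sg=best[0][1])
E
time python3 fit.py
```

```text
7.136076964811543 (-1, -1, -1, -1) [ 3.3144e+02  5.6231e+02  3.7692e+02  3.4508e+02 -2.1970e+01  2.1490e+01
 -8.8500e+00 -2.3500e+00 -3.0000e-02  1.5500e+00]
7.136076964811699 (-1, -1, -1, -1) [ 3.3144e+02  5.6231e+02  3.7692e+02  3.4508e+02 -2.1970e+01  2.1490e+01
 -8.8500e+00 -2.3500e+00 -3.0000e-02  1.5500e+00]
7.136076964811856 (-1, -1, -1, -1) [ 3.3144e+02  5.6231e+02  3.7692e+02  3.4508e+02 -2.1970e+01  2.1490e+01
 -8.8500e+00 -2.3500e+00 -3.0000e-02  1.5500e+00]
[[1.9 0.3 0.  0.  0.  0.4]
 [0.2 0.1 0.5 0.9 0.5 0.4]
 [0.3 0.1 0.4 0.2 0.1 0.4]
 [0.1 0.2 0.3 1.2 1.8 0.6]
 [0.1 0.1 0.2 0.9 1.5 0.2]]
real	1m23.788s
user	1m23.720s
sys	0m0.204s
```

```bash
cat > ik.py <<'E'
from kin import *
k=np.load('kin.npz');x,sg=k['x'],k['sg']
yaw=np.radians(17.7);d=np.array([-np.sin(np.radians(35))*np.cos(yaw),-np.sin(np.radians(35))*np.sin(yaw),np.cos(np.radians(35))])
P=np.array([749.7,-30,125])+90*d
if __name__=='__main__':
    rng=np.random.default_rng(0);q0=np.array(ctrl.read_state()['qpos']);sol=[]
    m=np.array([.03,.03,.03,.03,.06,.05,.1])
    for i in range(120):
        s=rng.uniform(lo+m,hi-m) if i>5 else np.clip(q0,lo+m,hi-m)
        if i>5:s[0]=rng.uniform(-1.2,1.2)
        def f(q):
            p,R=fk(q,x,sg);z=R.as_matrix()[:,2];return np.r_[(p-P)/10,(z+d)*10,.02*(q-s)]
        z=least_squares(f,s,bounds=(lo+m,hi-m),max_nfev=80);p,R=fk(z.x,x,sg)
        if np.linalg.norm(p-P)<3 and np.linalg.norm(R.as_matrix()[:,2]+d)<.02:
            roll=R.as_matrix()[:,0];sol.append((np.abs(z.x-q0)[:6].sum(),z.x,np.degrees(np.arctan2(roll[1],roll[0]))))
    sol.sort(key=lambda a:a[0]);print(len(sol))
    for a in sol[:20]:print(round(a[0],2),a[1].round(2),'xdir',a[2].round())
E
python3 ik.py
```

```text
46
4.11 [ 0.79  0.77 -0.91  1.96  1.37  0.28 -2.34] xdir 17.0
4.11 [ 0.79  0.77 -0.91  1.96  1.37  0.28  0.19] xdir 156.0
4.11 [ 0.79  0.77 -0.91  1.96  1.37  0.28  2.01] xdir -90.0
4.11 [ 0.79  0.77 -0.91  1.96  1.37  0.28  0.83] xdir -161.0
4.11 [ 0.79  0.77 -0.91  1.96  1.37  0.28  2.44] xdir -70.0
4.11 [ 0.79  0.77 -0.91  1.96  1.37  0.28  0.52] xdir 178.0
4.11 [ 0.79  0.77 -0.91  1.96  1.37  0.28  2.41] xdir -71.0
4.11 [ 0.79  0.77 -0.91  1.96  1.37  0.28  2.16] xdir -83.0
4.11 [ 0.79  0.77 -0.91  1.96  1.37  0.28 -2.32] xdir 18.0
4.11 [ 0.79  0.77 -0.91  1.96  1.37  0.28 -0.43] xdir 123.0
4.11 [ 0.79  0.77 -0.91  1.96  1.37  0.28  1.2 ] xdir -136.0
4.11 [ 0.79  0.77 -0.91  1.96  1.37  0.28  0.16] xdir 154.0
4.11 [ 0.79  0.77 -0.91  1.96  1.37  0.28  2.47] xdir -69.0
4.11 [ 0.79  0.77 -0.91  1.96  1.37  0.28  1.98] xdir -92.0
4.11 [ 0.79  0.77 -0.91  1.96  1.37  0.28  2.63] xdir -61.0
4.11 [ 0.79  0.77 -0.91  1.96  1.37  0.28  1.58] xdir -113.0
4.11 [ 0.79  0.77 -0.91  1.96  1.37  0.28 -1.74] xdir 57.0
4.11 [ 0.79  0.77 -0.91  1.96  1.37  0.28  2.21] xdir -80.0
4.11 [ 0.79  0.77 -0.91  1.96  1.37  0.28  0.43] xdir 171.0
4.11 [ 0.79  0.77 -0.91  1.96  1.37  0.28  2.72] xdir -57.0
```

Run:
```python
from ik import *
print(P,d)
def fam(P,d,seed5):
    q=np.array([.26,.55,0,1.9,seed5,.3])
    for q3 in np.arange(-1.2,1.3,.2):
        def f(v):
            qq=np.array([v[0],v[1],q3,v[2],v[3],v[4],0]);p,R=fk(qq,x,sg);return np.r_[(p-P)/10,(R.as_matrix()[:,2]+d)*10]
        b=([-3,-.37,.18,-3,.05],[3,2.1,2.47,4.3,1.98])
        z=least_squares(f,[-q3*.8,.6,1.9,seed5,.4],bounds=b)
        print(round(q3,1),z.x.round(2),'cost',round(z.cost,4))
fam(P,d,-.8);print();fam(P,d,1.2)
```

```text
[700.52182403 -45.69475797 198.72368399] [-0.54642418 -0.1743862   0.81915204]
-1.2 [0.91 0.93 1.96 1.54 0.54] cost 0.0
-1.0 [0.83 0.81 1.96 1.43 0.36] cost 0.0
-0.8 [0.73 0.72 1.96 1.26 0.2 ] cost 0.0
-0.6 [0.6  0.66 1.97 0.73 0.08] cost 0.0
-0.4 [ 0.44  0.61  1.97 -0.79  0.08] cost 0.0
-0.2 [ 0.3   0.59  1.96 -1.22  0.18] cost 0.0
-0.0 [ 0.16  0.58  1.95 -1.37  0.28] cost 0.0
0.2 [ 0.01  0.59  1.95 -1.46  0.38] cost 0.0
0.4 [-0.12  0.61  1.95 -1.52  0.49] cost 0.0
0.6 [-0.26  0.66  1.95 -1.58  0.61] cost 0.0
0.8 [-0.38  0.72  1.95 -1.63  0.75] cost 0.0
1.0 [-0.48  0.81  1.96 -1.68  0.91] cost 0.0
1.2 [-0.56  0.93  1.96 -1.73  1.1 ] cost 0.0

-1.2 [0.91 0.93 1.96 1.54 0.54] cost 0.0
-1.0 [0.83 0.81 1.96 1.43 0.36] cost 0.0
-0.8 [0.73 0.72 1.96 1.26 0.2 ] cost 0.0
-0.6 [0.6  0.66 1.97 0.73 0.08] cost 0.0
-0.4 [ 0.44  0.61  1.97 -0.79  0.08] cost 0.0
-0.2 [ 0.3   0.59  1.96 -1.22  0.18] cost 0.0
-0.0 [ 0.16  0.58  1.95 -1.37  0.28] cost 0.0
0.2 [ 0.01  0.59  1.95 -1.46  0.38] cost 0.0
0.4 [-0.12  0.61  1.95 -1.52  0.49] cost 0.0
0.6 [-0.26  0.66  1.95 -1.58  0.61] cost 0.0
0.8 [-0.38  0.72  1.95 -1.63  0.75] cost 0.0
1.0 [-0.48  0.81  1.96 -1.68  0.91] cost 0.0
1.2 [-0.56  0.93  1.96 -1.73  1.1 ] cost 0.0
```

```bash
cat > sim.py <<'E'
from ik import *
def jac(q):
    p,R=fk(q,x,sg);J=np.zeros((6,7));e=1e-5
    for i in range(7):
        h=q.copy();h[i]+=e;P2,R2=fk(h,x,sg);J[:3,i]=(P2-p)/e/1000;J[3:,i]=(R2*R.inv()).as_rotvec()/e
    return p,R,J
def run(q,rws,mode='pinv',kn=0,qn=None,sub=4):
    q=np.array(q,float);p,R=fk(q,x,sg)
    for r in rws:
        n=max(1,sub)
        p1=p+R.apply(np.array(r[3:6])*1000);R1=R*Ro.from_rotvec(r[:3],degrees=True)
        sl=Slerp([0,1],Ro.concatenate([R,R1]))
        for i in range(1,n+1):
            tp,tR=p+(p1-p)*i/n,sl(i/n)
            for _ in range(2):
                cp,cR,J=jac(q);err=np.r_[(tp-cp)/1000,(tR*cR.inv()).as_rotvec()]
                Ji=J.T@np.linalg.inv(J@J.T+1e-5*np.eye(6));dq=Ji@err
                if kn and _==0:dq+=(np.eye(7)-Ji@J)@(kn*(qn-q))
                q=np.clip(q+dq,lo,hi)
        p,R=p1,R1
    return q
A=[[0,0,0,0,0,-.055,-1]]*2+[[0,0,5.8,-a,-b,0,-1] for a,b in zip([.0535,.053,.0525,.052,.0515,.051,.0505,.05,.0495,.049,.048,.0475,.047,.046,.0455,.045,.0445,.0435],[.01,.009,.008,.007,.006,.005,.004,.0035,.0025,.0015,.001,0,-.0005,-.0015,-.002,-.003,-.0035,-.004])]+[[0,0,0,0,0,.12,-1]]
qs=np.array([-1.4148,.6293,.0385,1.5183,-.027,.9963,-.02])
Cq=np.array([-.11,.43,.52,1.85,-.26,.93,.32])
T=[[-3.8,2.2,0,.0155,.0165,.0045,1]]*4+[[-3.8,2.2,0,.015,.0155,.010,1]]*4
if __name__=='__main__':
    mid=(lo+hi)/2
    print('B true -.29 .51 .57 1.92 -.36 .83 0;  D true .24 .43 -.06 2.01 -1.03 .29 .91')
    for kn,qn in((0,None),(.02,qs),(.1,qs),(.02,mid),(.1,mid)):
        print(kn,run(qs,A,kn=kn,qn=qn).round(2),run(Cq,T,kn=kn,qn=qn).round(2))
E
python3 sim.py
```

```text
B true -.29 .51 .57 1.92 -.36 .83 0;  D true .24 .43 -.06 2.01 -1.03 .29 .91
0 [-0.32  0.49  0.6   1.95 -0.38  0.82  0.02] [ 0.23  0.44 -0.03  2.02 -1.1   0.32  1.  ]
0.02 [-0.33  0.5   0.62  1.95 -0.38  0.82  0.03] [ 0.2   0.44  0.01  2.02 -1.1   0.34  1.02]
0.1 [-0.33  0.5   0.62  1.95 -0.39  0.82  0.03] [ 0.15  0.44  0.07  2.01 -1.1   0.36  1.05]
0.02 [ 0.17  0.43 -0.05  1.94  0.03  0.76 -0.38] [ 0.54  0.46 -0.44  2.03 -0.62  0.23  0.57]
0.1 [ 0.28  0.44 -0.2   1.94  0.12  0.77 -0.46] [ 0.77  0.53 -0.74  2.04  0.3   0.23 -0.29]
```

```bash
nproc
cat > search.py <<'E'
import ik
from ik import *
from multiprocessing import Pool
d1,L1,L2,L3,a0,a1,a2,a3,o1,o7=x
def Zm(a):c,s=np.cos(a),np.sin(a);return np.array([[c,-s,0],[s,c,0],[0,0,1.]])
def Ym(a):c,s=np.cos(a),np.sin(a);return np.array([[c,0,s],[0,1,0],[-s,0,c]])
def geo(q):
    ax=[];og=[];R=Zm(-q[0]+o1);p=np.array([0,0,d1.item()]);ax.append([0,0,-1.]);og.append(p*0)
    p=p+R[:,0]*a0;ax.append(R[:,1]);og.append(p);R=R@Ym(q[1]);ax.append(-R[:,2]);og.append(p);R=R@Zm(-q[2]);p=p+R@[a1,0,L1]
    ax.append(R[:,1]);og.append(p);R=R@Ym(q[3]);ax.append(-R[:,2]);og.append(p);R=R@Zm(-q[4]);p=p+R@[a2,0,L2]
    ax.append(R[:,1]);og.append(p);R=R@Ym(q[5]);p=p+R[:,0]*a3;ax.append(-R[:,2]);og.append(p);R=R@Zm(-q[6]+o7);p=p+R[:,2]*L3
    ax=np.array(ax);J=np.vstack([np.cross(ax,p-np.array(og)).T/1000,ax.T]);return p,R,J
def follow(q,wps):
    p,R,_=geo(q);mar=[]
    for tp,tR,n in wps:
        w=Ro.from_matrix(R.T@tR).as_rotvec();p0,R0=p,R
        for i in range(1,n+1):
            P1=p0+(tp-p0)*i/n;Q1=R0@Ro.from_rotvec(w*i/n).as_matrix()
            for _ in range(2):
                cp,cR,J=geo(q);e=np.r_[(P1-cp)/1000,Ro.from_matrix(Q1@cR.T).as_rotvec()]
                q=q+J.T@np.linalg.solve(J@J.T+1e-5*np.eye(6),e)
            mar.append(min((q-lo)[[1,2,3,4,5]].min(),(hi-q)[[1,2,3,4,5]].min(),(q-lo)[6]-.1,(hi-q)[6]-.1,np.linalg.norm(e)<.02 and 1 or -1))
        p,R=tp,tR
    return q,np.array(mar)
def ori(tx,ty,yaw): return (Ro.from_rotvec([tx,ty,0],degrees=True)*down(yaw)).as_matrix()
def goalR(roll):
    z=-d;ax=np.cross([0,0,-1],z);t=np.arcsin(np.linalg.norm(ax));return (Ro.from_rotvec(ax/np.linalg.norm(ax)*t)*down(roll)).as_matrix()
def wps(v):
    g=goalR(v[12])
    return [(P+120*d,goalR(77.7),6),(v[0:3],ori(*v[3:6]),14),(v[6:9],ori(*v[9:12]),14),(P+100*d,g,14),(P,g,6)]
L=np.array([430,-250,320,-40,-40,-60,430,-200,320,-40,-40,-60,-60]);H=np.array([620,150,420,40,40,220,620,150,420,40,40,220,220])
q0=np.array(ctrl.read_state()['qpos'])
def one(s):
    v=np.random.default_rng(s).uniform(L,H)
    q,m=follow(q0,wps(v));return m[4:].min(),s,q,m[4:]
if __name__=='__main__':
    print(geo(q0)[0])
    import sys
    with Pool() as po: r=po.map(one,range(3000),chunksize=20)
    r.sort(key=lambda a:-a[0])
    for a in r[:6]:print(round(a[0],3),a[1],a[2].round(2),np.random.default_rng(a[1]).uniform(L,H).round(0))
E
time OPENBLAS_NUM_THREADS=1 timeout 500 python3 search.py
```

```text
4
[680.28351547 -53.42788422 232.79932102]
-0.07 1823 [ 0.33  0.59 -0.24  1.96 -1.17  0.16 -1.19] [ 476. -205.  415.    7.  -17.   90.  592.  -62.  363.  -11.   -4.  -56.
  -52.]
-0.07 933 [ 0.33  0.59 -0.24  1.96 -1.17  0.16  0.95] [443. -83. 351.  31.   7.  34. 511.  91. 364.  18. -26. -26.  70.]
-0.071 1805 [ 0.33  0.59 -0.24  1.96 -1.17  0.16  1.18] [ 495.  -39.  325.   20.  -23.  152.  498. -157.  326.   28.    5.  134.
   84.]
-0.071 1802 [ 0.33  0.59 -0.24  1.96 -1.17  0.16  0.65] [608. -62. 375.   5. -31.  39. 468.  11. 371. -38.  -3. 135.  53.]
-0.072 2665 [ 0.33  0.59 -0.24  1.96 -1.17  0.16  1.57] [509.   1. 415. -23. -17. 108. 595.  -1. 373.  -4.   2. 117. 106.]
-0.072 2487 [ 0.33  0.59 -0.24  1.96 -1.17  0.16  1.16] [ 561. -193.  373.   14.   -9.  135.  594. -180.  327.   12.   32.  116.
   82.]
real	0m31.078s
user	2m0.416s
sys	0m0.115s
```

```bash
cat > search2.py <<'E'
from search import *
L=np.array([400,-300,320,-60,-60,-120]*3+[-120]);H=np.array([700,250,450,60,60,280]*3+[280])
def W(v):
    g=goalR(v[18])
    return [(P+120*d,goalR(77.7),6)]+[(v[6*i:6*i+3],ori(*v[6*i+3:6*i+6]),12) for i in range(3)]+[(P+100*d,g,14),(P,g,6)]
def two_(s):
    v=np.random.default_rng(s).uniform(L,H);q,m=follow(q0,W(v));return q[2],m[4:-20].min(),m[-20:].min(),s,q
if __name__=='__main__':
    with Pool() as po: r=po.map(two_,range(8000),chunksize=20)
    a3=np.array([a[0] for a in r]);mm=np.array([a[1] for a in r]);print(np.percentile(a3[mm>0],[0,1,10,50,90,99,100]),(mm>0).sum())
    r=[a for a in r if a[1]>.02];r.sort(key=lambda a:-a[2])
    for a in r[:6]:print(round(a[1],3),round(a[2],3),a[3],a[4].round(2))
    r.sort(key=lambda a:a[0])
    for a in r[:4]:print(round(a[1],3),round(a[2],3),a[3],a[4].round(2))
E
time OPENBLAS_NUM_THREADS=1 timeout 550 python3 search2.py
```

```text
[-1.13619283 -0.79568104 -0.58432596 -0.38278496  0.62144179  1.31236929
  2.64648898] 184
0.093 -0.042 6921 [ 0.72  0.72 -0.78  1.96  1.24  0.19  2.52]
0.113 -0.082 548 [ 0.34  0.59 -0.26  1.96 -1.13  0.15  0.32]
0.056 -0.114 511 [ 0.39  0.6  -0.33  1.96 -1.01  0.12  0.9 ]
0.113 -0.119 5487 [ 0.65  0.68 -0.66  1.97  0.98  0.11  2.31]
0.113 -0.126 1072 [ 0.41  0.6  -0.35  1.96 -0.95  0.1   1.39]
0.113 -0.129 5861 [ 0.41  0.6  -0.36  1.96 -0.93  0.1   1.13]
0.113 -1.0 5884 [ 0.75  0.74 -0.84  1.96  1.3   0.23  2.92]
0.076 -2.053 337 [ 0.72  0.72 -0.79  1.96  1.24  0.19  4.66]
0.093 -0.042 6921 [ 0.72  0.72 -0.78  1.96  1.24  0.19  2.52]
0.113 -1.0 6341 [ 0.71  0.71 -0.77  1.96  1.21  0.18  0.19]
real	1m56.366s
user	7m38.755s
sys	0m0.239s
```

```bash
cat > evo.py <<'E'
from search2 import *
def sc(v):
    q,m=follow(q0,W(v));pl=sum(np.linalg.norm(a[0]-b[0]) for a,b in zip(W(v)[1:],W(v)))
    return min(m[4:-20].min(),.09)+2*min(m[-20:].min(),.09)-pl*1e-5,q,m[4:-20].min(),m[-20:].min()
def climb(a):
    seed,k=a;rng=np.random.default_rng(k+99);v=np.random.default_rng(seed).uniform(L,H);b=sc(v);s=.12
    for i in range(700):
        u=np.clip(v+rng.normal(size=19)*(H-L)*s*(rng.random(19)<.4),L,H);c=sc(u)
        if c[0]>b[0]:b,v=c,u;s=min(s*1.2,.15)
        else:s=max(s*.985,.01)
    return b,v
if __name__=='__main__':
    with Pool() as po: r=po.map(climb,[(6921,0),(6921,1),(5884,2),(5884,3)],chunksize=1)
    r.sort(key=lambda a:-a[0][0])
    for b,v in r[:3]:print(round(b[0],3),b[1].round(2),round(b[2],3),round(b[3],3));print(v.round(0))
    np.save('v.npy',r[0][1])
E
time OPENBLAS_NUM_THREADS=1 timeout 570 python3 evo.py
```

```text
0.178 [ 0.79  0.77 -0.91  1.96  1.37  0.28  2.38] 0.113 0.049
[ 418. -164.  402.   22.   -3.  135.  687.   38.  353.   -8.   -4.  -30.
  655.  103.  340.   13.  -30.  110.  -72.]
0.177 [ 0.79  0.77 -0.91  1.96  1.37  0.28  2.54] 0.113 0.049
[ 492. -148.  406.   21.  -11.  147.  671.   53.  338.   -5.    5.  -26.
  675.  221.  361.   14.  -31.  126.  -64.]
-0.059 [ 0.33  0.59 -0.24  1.96 -1.17  0.16 -0.23] 0.113 -0.07
[435. -97. 355. -10.   3. 130. 620. 136. 448. -29. -22.  53. 637. -18.
 332. -26.  -1. 124.   3.]
real	0m47.672s
user	2m49.503s
sys	0m0.164s
```

```bash
cat > rowgen.py <<'E'
from search2 import *
def seg(p,R,tp,tR,n,q=None):
    w=Ro.from_matrix(R.T@tR).as_rotvec();wd=(np.degrees(w)/n).round(1);out=[]
    print('rot per row',wd.tolist(),'total',np.degrees(np.linalg.norm(w)).round(0)); sp=p.copy()
    for i in range(1,n+1):
        dl=(R.T@(sp+(tp-sp)*i/n-p)).round(0)
        p=p+R@dl;R=R@Ro.from_rotvec(wd,degrees=True).as_matrix()
        out.append([*wd.tolist(),*(dl/1000).tolist(),1])
        if q is not None:
            a=q.copy();q,m=follow(q,[(p,R,2)]);out[-1].append(np.abs(q-a).max().round(2))
    print(', '.join(f'{k:g}' for o in out for k in o[:7]));print('maxdq',max(o[7] for o in out),'q',q.round(2),'end',p.round(0))
    return p,R,q
E
python3 - <<'E'
from rowgen import *
v=np.load('v.npy');w=W(v);q=q0;p,R,_=geo(q)
for (tp,tR,_),n in zip(w,(4,10,20,16,22,8)):p,R,q=seg(p,R,tp,tR,n,q)
E
```

```text
rot per row [0.1, 0.2, 0.0] total 1.0
0.1, 0.2, 0, -0, -0, -0.02, 1, 0.1, 0.2, 0, -0.001, -0.001, -0.02, 1, 0.1, 0.2, 0, 0, -0.001, -0.02, 1, 0.1, 0.2, 0, 0, -0, -0.02, 1
maxdq 0.04 q [ 0.22  0.37  0.01  2.01 -0.95  0.39  0.85] end [635. -67. 297.]
rot per row [2.6, 1.9, -4.9] total 59.0
2.6, 1.9, -4.9, -0.009, -0.01, -0.022, 1, 2.6, 1.9, -4.9, -0.007, -0.012, -0.022, 1, 2.6, 1.9, -4.9, -0.006, -0.014, -0.021, 1, 2.6, 1.9, -4.9, -0.003, -0.015, -0.021, 1, 2.6, 1.9, -4.9, -0.002, -0.016, -0.021, 1, 2.6, 1.9, -4.9, 0, -0.017, -0.019, 1, 2.6, 1.9, -4.9, 0.003, -0.017, -0.019, 1, 2.6, 1.9, -4.9, 0.005, -0.019, -0.018, 1, 2.6, 1.9, -4.9, 0.007, -0.018, -0.017, 1, 2.6, 1.9, -4.9, 0.009, -0.019, -0.015, 1
maxdq 0.11 q [ 0.53  0.26  0.09  1.73 -0.37  1.36  1.51] end [ 418. -164.  402.]
rot per row [-1.4, -1.6, 7.9] total 163.0
-1.4, -1.6, 7.9, -0.003, 0.015, 0.007, 1, -1.4, -1.6, 7.9, -0.001, 0.016, 0.007, 1, -1.4, -1.6, 7.9, 0.001, 0.015, 0.008, 1, -1.4, -1.6, 7.9, 0.004, 0.015, 0.007, 1, -1.4, -1.6, 7.9, 0.006, 0.013, 0.009, 1, -1.4, -1.6, 7.9, 0.008, 0.013, 0.008, 1, -1.4, -1.6, 7.9, 0.00
[... 2046 characters left out ...]
0.004, 0.001, 1, 0.2, -0.2, -8.1, 0.007, -0.003, 0, 1, 0.2, -0.2, -8.1, 0.008, -0.002, 0.001, 1, 0.2, -0.2, -8.1, 0.008, -0, 0.001, 1, 0.2, -0.2, -8.1, 0.008, -0, 0.001, 1, 0.2, -0.2, -8.1, 0.008, 0.001, 0, 1, 0.2, -0.2, -8.1, 0.007, 0.003, 0.001, 1
maxdq 0.12 q [ 1.05  0.7  -1.21  2.03  1.1   0.41  2.65] end [646. -63. 281.]
rot per row [-0.1, 0.1, -0.0] total 1.0
-0.1, 0.1, -0, 0, 0, 0.012, 1, -0.1, 0.1, -0, 0, 0, 0.013, 1, -0.1, 0.1, -0, 0, 0, 0.012, 1, -0.1, 0.1, -0, 0.001, 0, 0.013, 1, -0.1, 0.1, -0, -0, 0, 0.012, 1, -0.1, 0.1, -0, -0, 0, 0.013, 1, -0.1, 0.1, -0, -0, 0, 0.012, 1, -0.1, 0.1, -0, -0, 0, 0.013, 1
maxdq 0.04 q [ 0.78  0.77 -0.91  1.96  1.35  0.29  2.4 ] end [701. -46. 199.]
```

The model shows a way: roll one way while the wrist is bent (joint 6 large), then back while the forearm and tool are nearly in line. Executing at safe height.

Call:
{"method": "carry_out", "body": {"deltas": [0.1,0.2,0,0,0,-0.02,1,0.1,0.2,0,-0.001,-0.001,-0.02,1,0.1,0.2,0,0,-0.001,-0.02,1,0.1,0.2,0,0,0,-0.02,1,2.6,1.9,-4.9,-0.009,-0.01,-0.022,1,2.6,1.9,-4.9,-0.007,-0.012,-0.022,1,2.6,1.9,-4.9,-0.006,-0.014,-0.021,1,2.6,1.9,-4.9,-0.003,-0.015,-0.021,1,2.6,1.9,-4.9,-0.002,-0.016,-0.021,1,2.6,1.9,-4.9,0,-0.017,-0.019,1,2.6,1.9,-4.9,0.003,-0.017,-0.019,1,2.6,1.9,-4.9,0.005,-0.019,-0.018,1]}}

```text
clock: 17.35
eef_pos: [461.2, -149.6, 382.3]
tool_rot: [2.776, -0.237, 2.203]
force: [0.3, 0.4, -1.1]
width: 25.8
gripper_force: 59.1
```

Call:
{"method": "carry_out", "body": {"deltas": [2.6,1.9,-4.9,0.007,-0.018,-0.017,1,2.6,1.9,-4.9,0.009,-0.019,-0.015,1,0,0,0,0,0,0,1,0,0,0,0,0,0,1]}}

```text
clock: 17.85
eef_pos: [419.5, -168.2, 401.8]
tool_rot: [2.821, -0.243, 2.388]
force: [0.9, 0.8, -0.2]
width: 25.4
gripper_force: 59.1
```

Run:
```python
from rowgen import *
print(q0.round(2),ctrl.read_state()['width'])
v=np.load('v.npy');w=W(v)[2:];q=q0;p,R=ctrl.read_state()['eef_pos'],cur()[1].as_matrix()
for (tp,tR,_),n in list(zip(w,(20,16,22,8)))[:1]:p,R,q=seg(p,R,tp,tR,n,q)
print(follow(q,w[1:])[0].round(2),follow(q,w[1:])[1].min())
```

```text
[ 0.53  0.27  0.08  1.7  -0.38  1.38  1.5 ] 25.378343501591058
rot per row [-1.4, -1.7, 7.9] total 164.0
-1.4, -1.7, 7.9, -0.003, 0.015, 0.007, 1, -1.4, -1.7, 7.9, -0.001, 0.016, 0.007, 1, -1.4, -1.7, 7.9, 0.001, 0.015, 0.008, 1, -1.4, -1.7, 7.9, 0.004, 0.015, 0.008, 1, -1.4, -1.7, 7.9, 0.006, 0.013, 0.008, 1, -1.4, -1.7, 7.9, 0.008, 0.013, 0.008, 1, -1.4, -1.7, 7.9, 0.01, 0.011, 0.009, 1, -1.4, -1.7, 7.9, 0.012, 0.009, 0.008, 1, -1.4, -1.7, 7.9, 0.013, 0.008, 0.008, 1, -1.4, -1.7, 7.9, 0.014, 0.006, 0.008, 1, -1.4, -1.7, 7.9, 0.015, 0.003, 0.008, 1, -1.4, -1.7, 7.9, 0.015, 0.001, 0.007, 1, -1.4, -1.7, 7.9, 0.016, -0.001, 0.006, 1, -1.4, -1.7, 7.9, 0.015, -0.004, 0.007, 1, -1.4, -1.7, 7.9, 0.015, -0.006, 0.005, 1, -1.4, -1.7, 7.9, 0.015, -0.008, 0.005, 1, -1.4, -1.7, 7.9, 0.013, -0.01, 0.005, 1, -1.4, -1.7, 7.9, 0.012, -0.012, 0.003, 1, -1.4, -1.7, 7.9, 0.01, -0.013, 0.003, 1, -1.4, -1.7, 7.9, 0.008, -0.015, 0.003, 1
maxdq 0.22 q [-0.44  0.62  0.51  1.28 -0.16  1.24 -2.07] end [687.  38. 353.]
[ 0.78  0.76 -0.89  1.96  1.35  0.26  2.4 ] 0.033327109653439574
```

Prediction matches the arm exactly. Continuing.

Call:
{"method": "carry_out", "body": {"deltas": [-1.4,-1.7,7.9,-0.003,0.015,0.007,1,-1.4,-1.7,7.9,-0.001,0.016,0.007,1,-1.4,-1.7,7.9,0.001,0.015,0.008,1,-1.4,-1.7,7.9,0.004,0.015,0.008,1,-1.4,-1.7,7.9,0.006,0.013,0.008,1,-1.4,-1.7,7.9,0.008,0.013,0.008,1,-1.4,-1.7,7.9,0.01,0.011,0.009,1,-1.4,-1.7,7.9,0.012,0.009,0.008,1,-1.4,-1.7,7.9,0.013,0.008,0.008,1,-1.4,-1.7,7.9,0.014,0.006,0.008,1,-1.4,-1.7,7.9,0.015,0.003,0.008,1,-1.4,-1.7,7.9,0.015,0.001,0.007,1]}}

```text
clock: 19.35
eef_pos: [579.7, -43.3, 371.5]
tool_rot: [3.022, -0.264, 0.624]
force: [0.0, 0.1, -0.1]
width: 25.7
gripper_force: 59.2
```

Call:
{"method": "carry_out", "body": {"deltas": [-1.4,-1.7,7.9,0.016,-0.001,0.006,1,-1.4,-1.7,7.9,0.015,-0.004,0.007,1,-1.4,-1.7,7.9,0.015,-0.006,0.005,1,-1.4,-1.7,7.9,0.015,-0.008,0.005,1,-1.4,-1.7,7.9,0.013,-0.01,0.005,1,-1.4,-1.7,7.9,0.012,-0.012,0.003,1,-1.4,-1.7,7.9,0.01,-0.013,0.003,1,-1.4,-1.7,7.9,0.008,-0.015,0.003,1,0,0,0,0,0,0,1,0,0,0,0,0,0,1]}}

```text
clock: 20.6
eef_pos: [686.2, 38.0, 352.1]
tool_rot: [3.051, -0.129, -0.513]
force: [0.5, -0.7, -0.3]
width: 25.8
gripper_force: 59.2
```

```bash
cat > evo2.py <<'E'
# re-plan the rest from the present state: one waypoint, final roll
from rowgen import *
p0,R0=np.array(ctrl.read_state()['eef_pos']),cur()[1].as_matrix()
v0=np.load('v.npy')[12:]
def W2(v):
    g=goalR(v[6]);return [(v[:3],ori(*v[3:6]),16),(P+100*d,g,22),(P,g,8)]
def sc(v):
    q,m=follow(q0,W2(v));return min(m[:38].min(),.09)+2*min(m[38:].min(),.12),q,m[:38].min(),m[38:].min()
def climb(k):
    rng=np.random.default_rng(k);v=v0.copy();b=sc(v);s=1.
    for i in range(400):
        u=v+rng.normal(size=7)*[30,30,15,6,6,15,12]*s*(rng.random(7)<.5);u[2]=max(u[2],335);u[1]=min(u[1],130);c=sc(u)
        if c[0]>b[0]:b,v=c,u
        else:s=max(s*.99,.1)
    return b,v
if __name__=='__main__':
    print(q0.round(2),p0)
    with Pool() as po:r=po.map(climb,range(4),chunksize=1)
    b,v=max(r,key=lambda a:a[0][0]);v=v.round(0);print(sc(v),v);np.save('v2.npy',v)
    q=q0;p,R=p0,R0
    for (tp,tR,_),n in zip(W2(v)[:2],(16,22)):p,R,q=seg(p,R,tp,tR,n,q)
E
OPENBLAS_NUM_THREADS=1 python3 evo2.py
```

```text
[-0.5   0.63  0.62  1.3  -0.22  1.24 -2.01] [686.18607962  38.00660029 352.1100735 ]
(np.float64(0.12232096274833415), array([ 0.81603691,  0.79496431, -0.96585682,  1.96095123,  1.41233781,
        0.32727548,  2.52202999]), np.float64(0.015710086864938244), np.float64(0.05330543794169795)) [642. 122. 335.  18. -30. 127. -63.]
rot per row [-0.2, 3.1, -9.2] total 155.0
-0.2, 3.1, -9.2, -0.005, -0.003, 0, 1, -0.2, 3.1, -9.2, -0.005, -0.004, -0, 1, -0.2, 3.1, -9.2, -0.003, -0.005, -0, 1, -0.2, 3.1, -9.2, -0.003, -0.005, -0.001, 1, -0.2, 3.1, -9.2, -0.002, -0.006, -0.001, 1, -0.2, 3.1, -9.2, -0.001, -0.006, -0.001, 1, -0.2, 3.1, -9.2, -0.001, -0.006, -0, 1, -0.2, 3.1, -9.2, 0.001, -0.006, -0.001, 1, -0.2, 3.1, -9.2, 0.002, -0.005, -0.001, 1, -0.2, 3.1, -9.2, 0.003, -0.005, -0.001, 1, -0.2, 3.1, -9.2, 0.004, -0.005, -0, 1, -0.2, 3.1, -9.2, 0.004, -0.004, -0.001, 1, -0.2, 3.1, -9.2, 0.005, -0.004, 0, 1, -0.2, 3.1, -9.2, 0.006, -0.002, 0, 1, -0.2, 3.1, -9.2, 0.005, -0.002, 0.001, 1, -0.2, 3.1, -9.2, 0.006, -0, 0, 1
maxdq 0.23 q [ 0.43  0.38 -0.65  1.95 -0.06  0.33  0.58] end [642. 122. 336
[... 230 characters left out ...]
 0.5, 0, -7.8, -0.002, -0.009, -0, 1, 0.5, 0, -7.8, -0.001, -0.009, 0, 1, 0.5, 0, -7.8, 0.001, -0.008, 0, 1, 0.5, 0, -7.8, 0.002, -0.009, 0, 1, 0.5, 0, -7.8, 0.003, -0.008, 0.001, 1, 0.5, 0, -7.8, 0.004, -0.008, 0, 1, 0.5, 0, -7.8, 0.005, -0.007, 0, 1, 0.5, 0, -7.8, 0.006, -0.006, 0.001, 1, 0.5, 0, -7.8, 0.007, -0.006, 0, 1, 0.5, 0, -7.8, 0.007, -0.004, 0.001, 1, 0.5, 0, -7.8, 0.008, -0.004, 0.001, 1, 0.5, 0, -7.8, 0.009, -0.002, 0, 1, 0.5, 0, -7.8, 0.009, -0.001, 0.001, 1, 0.5, 0, -7.8, 0.008, -0, 0.001, 1, 0.5, 0, -7.8, 0.009, 0.001, 0, 1, 0.5, 0, -7.8, 0.008, 0.003, 0.001, 1, 0.5, 0, -7.8, 0.008, 0.003, 0.001, 1
maxdq 0.12 q [ 1.06  0.71 -1.23  2.03  1.14  0.43  2.77] end [646. -63. 280.]
```

Call:
{"method": "carry_out", "body": {"deltas": [-0.2,3.1,-9.2,-0.005,-0.003,0,1,-0.2,3.1,-9.2,-0.005,-0.004,0,1,-0.2,3.1,-9.2,-0.003,-0.005,0,1,-0.2,3.1,-9.2,-0.003,-0.005,-0.001,1,-0.2,3.1,-9.2,-0.002,-0.006,-0.001,1,-0.2,3.1,-9.2,-0.001,-0.006,-0.001,1,-0.2,3.1,-9.2,-0.001,-0.006,0,1,-0.2,3.1,-9.2,0.001,-0.006,-0.001,1,-0.2,3.1,-9.2,0.002,-0.005,-0.001,1,-0.2,3.1,-9.2,0.003,-0.005,-0.001,1,-0.2,3.1,-9.2,0.004,-0.005,0,1,-0.2,3.1,-9.2,0.004,-0.004,-0.001,1]}}

```text
clock: 22.1
eef_pos: [652.5, 100.6, 340.6]
tool_rot: [2.574, -0.118, 1.551]
force: [0.4, -0.1, -0.6]
width: 25.8
gripper_force: 59.2
```

Call:
{"method": "carry_out", "body": {"deltas": [-0.2,3.1,-9.2,0.005,-0.004,0,1,-0.2,3.1,-9.2,0.006,-0.002,0,1,-0.2,3.1,-9.2,0.005,-0.002,0.001,1,-0.2,3.1,-9.2,0.006,0,0,1,0,0,0,0,0,0,1,0,0,0,0,0,0,1]}}

```text
clock: 22.85
eef_pos: [642.6, 121.3, 336.1]
tool_rot: [2.541, 0.059, 2.196]
force: [-0.2, -0.1, -0.6]
width: 25.7
gripper_force: 59.2
```

```bash
cat > evo3.py <<'E'
from rowgen import *
p0,R0=np.array(ctrl.read_state()['eef_pos']),cur()[1].as_matrix()
def W3(v):
    return [(P+v[0]*d+[0,v[1],0],goalR(v[2]),20),(P+50*d,goalR(v[3]),8),(P,goalR(v[4]),8)]
if __name__=='__main__':
    print(q0.round(2),p0,ctrl.read_state()['width'])
    best=(-9,)
    for h in(90,120):
     for y in(0,20):
      for r1 in(-20,-35,-50,-60):
       for r2 in(r1,r1-10,r1-20):
        for r3 in(r2,r2-10,r2-20):
         v=[h,y,r1,r2,r3];q,m=follow(q0,W3(v));s=min(m[:28].min(),.06)+min(m[28:].min(),.1)
         if s>best[0]:best=(s,v,q,m[:28].min(),m[28:].min())
    print(best);v=best[1];q=q0;p,R=p0,R0
    for (tp,tR,_),n in zip(W3(v),(22,6,6)):p,R,q=seg(p,R,tp,tR,n,q)
E
OPENBLAS_NUM_THREADS=1 python3 evo3.py
```

```text
[ 0.37  0.38 -0.65  1.92  0.05  0.34  0.43] [642.56308154 121.33808079 336.12176577] 25.735326421113292
(np.float64(0.13889704982387188), [90, 20, -60, -60, -60], array([ 0.84076585,  0.82230007, -1.01904231,  1.96090657,  1.44630547,
        0.37264706,  2.55578456]), np.float64(0.038897049823871876), np.float64(0.1366754486230488))
rot per row [0.5, 0.1, -8.0] total 175.0
0.5, 0.1, -8, -0.006, -0.005, 0, 1, 0.5, 0.1, -8, -0.005, -0.006, 0.001, 1, 0.5, 0.1, -8, -0.005, -0.007, 0, 1, 0.5, 0.1, -8, -0.003, -0.007, 0.001, 1, 0.5, 0.1, -8, -0.003, -0.007, 0.001, 1, 0.5, 0.1, -8, -0.001, -0.008, 0, 1, 0.5, 0.1, -8, -0, -0.008, 0.001, 1, 0.5, 0.1, -8, 0.001, -0.008, 0.001, 1, 0.5, 0.1, -8, 0.002, -0.008, 0.001, 1, 0.5, 0.1, -8, 0.003, -0.007, 0.001, 1, 0.5, 0.1, -8, 0.004, -0.007, 0.001, 1, 0.5, 0.1, -8, 0.005, -0.006, 0.001, 1, 0.5, 0.1, -8, 0.005, -0.006, 0.001, 1, 0.5, 0.1, -8, 0.007, -0.004, 0.001, 1, 0.5, 0.1, -8, 0.007, -0.004, 0.001, 1, 0.5, 0.1, -8, 0.007, -0.002, 0.002, 1, 0.5, 0.1, -8, 0.008, -0.002, 0.001, 1, 0.5, 0.1, -8, 0.007, -0.001, 0.001, 1, 0.5, 0.1, -8, 0.008, 0.001, 0.002, 1, 0.5, 0.1, -8, 0.008, 0.002, 0.001, 1, 0.5, 0.1, -8, 0.007, 0.003, 0.001, 1, 0.5, 0.1, -8, 0.007, 0.004, 0.002, 1
maxdq 0.18 q [ 1.    0.73 -1.24  2.02  1.22  0.48  2.74] end [651. -41. 272.]
rot per row [0.1, 0.1, 0.2] total 1.0
0.1, 0.1, 0.2, 0.003, 0.001, 0.006, 1, 0.1, 0.1, 0.2, 0.003, 0.002, 0.006, 1, 0.1, 0.1, 0.2, 0.003, 0.001, 0.006, 1, 0.1, 0.1, 0.2, 0.003, 0.002, 0.006, 1, 0.1, 0.1, 0.2, 0.003, 0.001, 0.006, 1, 0.1, 0.1, 0.2, 0.003, 0.001, 0.006, 1
maxdq 0.02 q [ 0.95  0.77 -1.14  2.    1.33  0.42  2.66] end [673. -55. 240.]
rot per row [0.0, -0.0, -0.0] total 0.0
0, -0, -0, -0, 0, 0.008, 1, 0, -0, -0, -0, 0, 0.009, 1, 0, -0, -0, -0, 0, 0.008, 1, 0, -0, -0, -0, 0, 0.009, 1, 0, -0, -0, -0, 0, 0.008, 1, 0, -0, -0, -0.001, 0, 0.008, 1
maxdq 0.03 q [ 0.84  0.83 -1.03  1.96  1.47  0.39  2.53] end [700. -45. 199.]
```

Call:
{"method": "carry_out", "body": {"deltas": [0.5,0.1,-8,-0.006,-0.005,0,1,0.5,0.1,-8,-0.005,-0.006,0.001,1,0.5,0.1,-8,-0.005,-0.007,0,1,0.5,0.1,-8,-0.003,-0.007,0.001,1,0.5,0.1,-8,-0.003,-0.007,0.001,1,0.5,0.1,-8,-0.001,-0.008,0,1,0.5,0.1,-8,0,-0.008,0.001,1,0.5,0.1,-8,0.001,-0.008,0.001,1,0.5,0.1,-8,0.002,-0.008,0.001,1,0.5,0.1,-8,0.003,-0.007,0.001,1,0.5,0.1,-8,0.004,-0.007,0.001,1,0.5,0.1,-8,0.005,-0.006,0.001,1]}}

```text
clock: 24.35
eef_pos: [647.4, 34.0, 300.4]
tool_rot: [-2.955, 0.506, -2.356]
force: [0.3, 0.2, 0.1]
width: 25.8
gripper_force: 59.2
```

Call:
{"method": "carry_out", "body": {"deltas": [0.5,0.1,-8,0.005,-0.006,0.001,1,0.5,0.1,-8,0.007,-0.004,0.001,1,0.5,0.1,-8,0.007,-0.004,0.001,1,0.5,0.1,-8,0.007,-0.002,0.002,1,0.5,0.1,-8,0.008,-0.002,0.001,1,0.5,0.1,-8,0.007,-0.001,0.001,1,0,0,0,0,0,0,1,0,0,0,0,0,0,1]}}

```text
clock: 25.35
eef_pos: [650.7, -9.7, 284.5]
tool_rot: [-2.604, 0.184, -1.534]
force: [-0.2, -0.1, -0.8]
width: 26.0
gripper_force: 59.2
```

Run:
```python
from rowgen import *
p,R=np.array(ctrl.read_state()['eef_pos']),cur()[1].as_matrix()
print(q0.round(2),p)
best=(-9,)
for r in range(-70,10,10):
    w=[(P+70*d,goalR(r),10),(P,goalR(r),8)];q,m=follow(q0,w);print(r,m[:10].min().round(3),m[10:].min().round(3),q.round(2))
    s=min(m[:10].min(),.06)+min(m[10:].min(),.08)
    if s>best[0]:best=(s,r,w)
q=q0;print(best[:2])
for (tp,tR,_),n in zip(best[2],(10,6)):p,R,q=seg(p,R,tp,tR,n,q)
```

```text
[ 0.83  0.62 -1.14  1.96  1.01  0.49  2.24] [650.71273696  -9.67362931 284.50750302]
-70 0.105 0.097 [ 0.82  0.79 -0.97  1.96  1.41  0.33  2.4 ]
-60 0.069 0.092 [ 0.84  0.82 -1.02  1.96  1.45  0.37  2.56]
-50 -0.039 -0.019 [ 0.86  0.85 -1.07  1.96  1.47  0.41  2.72]
-40 -0.195 -0.176 [ 0.88  0.87 -1.11  1.96  1.49  0.45  2.88]
-30 -0.354 -0.336 [ 0.89  0.9  -1.14  1.96  1.51  0.49  3.05]
-20 -0.516 -0.499 [ 0.9   0.92 -1.18  1.96  1.53  0.52  3.22]
-10 -0.68 -0.664 [ 0.91  0.94 -1.21  1.96  1.54  0.55  3.4 ]
0 -0.846 -0.83 [ 0.92  0.95 -1.23  1.96  1.55  0.58  3.57]
(0.14, -70)
rot per row [0.3, 0.0, -2.1] total 21.0
0.3, 0, -2.1, 0.005, 0, 0.002, 1, 0.3, 0, -2.1, 0.006, 0, 0.002, 1, 0.3, 0, -2.1, 0.005, 0.001, 0.002, 1, 0.3, 0, -2.1, 0.005, 0.001, 0.003, 1, 0.3, 0, -2.1, 0.005, 0.001, 0.002, 1, 0.3, 0, -2.1, 0.006, 0.001, 0.002, 1, 0.3, 0, -2.1, 0.005, 0.001, 0.002, 1, 0.3, 0, -2.1, 0.005, 0.002, 0.002, 1, 0.3, 0, -2.1, 0.005, 0.002, 0.002, 1, 0.3, 0, -2.1, 0.005, 0.001, 0.002, 1
maxdq 0.08 q [ 0.99  0.74 -1.15  2.01  1.22  0.4   2.58] end [663. -58. 256.]
rot per row [-0.1, 0.1, -0.0] total 0.0
-0.1, 0.1, -0, 0, 0, 0.012, 1, -0.1, 0.1, -0, 0, 0, 0.011, 1, -0.1, 0.1, -0, 0, 0, 0.012, 1, -0.1, 0.1, -0, -0, 0, 0.012, 1, -0.1, 0.1, -0, -0, 0.001, 0.012, 1, -0.1, 0.1, -0, -0, -0, 0.011, 1
maxdq 0.04 q [ 0.81  0.79 -0.97  1.96  1.41  0.34  2.4 ] end [700. -46. 199.]
```

Call:
{"method": "carry_out", "body": {"deltas": [0.3,0,-2.1,0.005,0,0.002,1,0.3,0,-2.1,0.006,0,0.002,1,0.3,0,-2.1,0.005,0.001,0.002,1,0.3,0,-2.1,0.005,0.001,0.003,1,0.3,0,-2.1,0.005,0.001,0.002,1,0.3,0,-2.1,0.006,0.001,0.002,1,0.3,0,-2.1,0.005,0.001,0.002,1,0.3,0,-2.1,0.005,0.002,0.002,1,0.3,0,-2.1,0.005,0.002,0.002,1,0.3,0,-2.1,0.005,0.001,0.002,1]}}

```text
clock: 26.6
eef_pos: [662.7, -59.6, 256.2]
tool_rot: [-2.525, -0.02, -1.223]
force: [0.8, -0.2, -0.8]
width: 25.9
gripper_force: 59.2
```

Call:
{"method": "carry_out", "body": {"deltas": [-0.1,0.1,0,0,0,0.012,1,-0.1,0.1,0,0,0,0.011,1,-0.1,0.1,0,0,0,0.012,1,-0.1,0.1,0,0,0,0.012,1,0,0,0,0,0,0,1,0,0,0,0,0,0,1]}}

```text
clock: 27.35
eef_pos: [688.6, -50.3, 218.2]
tool_rot: [-2.532, -0.024, -1.228]
force: [-0.3, 0.2, -0.5]
width: 25.8
gripper_force: 59.2
```

Run:
```python
from rowgen import *
s=ctrl.read_state();p,R=np.array(s['eef_pos']),cur()[1].as_matrix()
print(q0.round(2),p,R[:,2],d,s['width'])
w,k=snap('wrist','w9.png');a,c=snap('scene','s9.png');t,T=snap('top','t9.png')
for n,cc in(('W',k),('S',c),('T',T)):print(n,[proj(cc,X).round(1).tolist() for X in(p+30*R[:,2],p-27*R[:,2],(749.7,-30,125))])
np.savez('w9.npz',**k)
A=cv2.resize(w[110:330,210:430],None,fx=2.5,fy=2.5,interpolation=3)
B=cv2.resize(a[110:200,220:300],(240,270),interpolation=3);C=cv2.resize(t[110:200,220:300],(240,270),interpolation=3)
o=np.zeros((550,790,3),np.uint8);o[:550,:550]=A;o[:270,550:]=B;o[270:540,550:]=C;cv2.imwrite('pics/c9.png',o)
```

```text
[ 0.8   0.74 -1.02  1.97  1.35  0.38  2.39] [688.56480717 -50.28975041 218.15118035] [ 0.54615122  0.17351906 -0.81951814] [-0.54642418 -0.1743862   0.81915204] 25.83700016059059
W [[317.4, 241.5], [317.2, 299.9], [318.2, 200.0]]
S [[256.5, 155.3], [265.4, 143.1], [245.2, 171.0]]
T [[256.8, 152.0], [258.3, 162.1], [254.6, 139.8]]
```

View pics/c9.png

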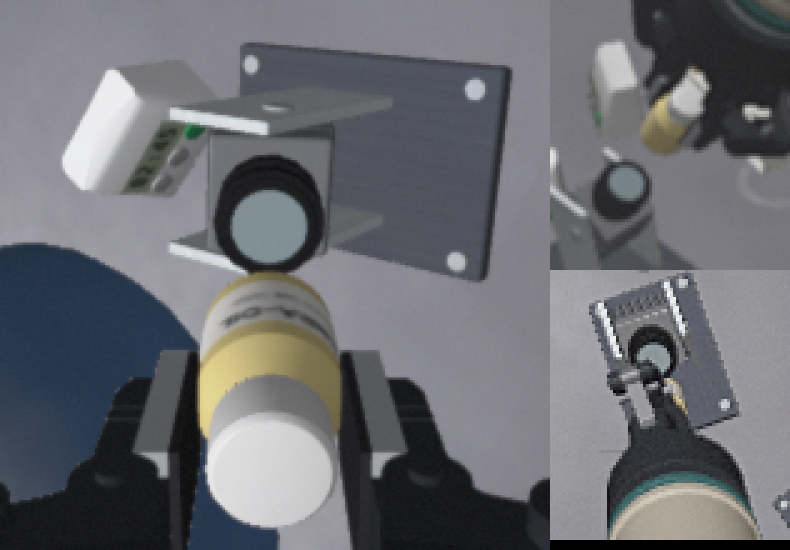

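Run:
```python
from rowgen import *
k=dict(np.load('w9.npz'));s=ctrl.read_state();p,R=np.array(s['eef_pos']),cur()[1].as_matrix();z=R[:,2]
f=lambda a,b:(a/2.5+210-.3,b/2.5+110-.3)
S=[onz(k,f(*u),10)[:2] for u in((251,64),(475,90),(457,261))]
for a,b in((0,1),(1,2)):
    e=S[a]-S[b];print('edge',np.linalg.norm(e).round(1),np.degrees(np.arctan2(e[1],e[0])).round(1))
print('screws',np.round(S,1),'top-view plate centre',[783,-20.1],'mid of A,C',((S[0]+S[2])/2).round(1))
o,dr=ray(k,f(268,226));t=(125-o[2])/dr[2];print('lens on z=125',(o+t*dr).round(1))
th=np.linspace(0,2*np.pi,60)
for off in(30,):
    rim=lambda c,r:np.array([proj(k,c+r*(np.cos(a)*R[:,0]+np.sin(a)*R[:,1])) for a in th])
    b=rim(p+off*z,14);c=rim(p+(off-57)*z,10.5);print(off,'base rim min row',b[:,1].min().round(1),'cols',b[:,0].min().round(1),b[:,0].max().round(1),'cap cols',c[:,0].min().round(1),c[:,0].max().round(1),'rows',c[:,1].min().round(1),c[:,1].max().round(1))
print('observed: base top',f(265,272)[1],'cap cols',f(207,0)[0],f(333,0)[0],'rows',f(0,415)[1],f(0,525)[1])
# scene triangulation-free check: vial base/cap centre in scene crop
a=lambda u,v:(220+(u-550)/3,110+v/3);print('scene cap',a(688,92),'base',a(664,138))
```

```text
edge 111.1 17.6
edge 72.3 -71.9
screws [[ 8.495e+02 -3.490e+01]
 [ 7.436e+02 -6.860e+01]
 [ 7.211e+02  2.000e-01]] top-view plate centre [783, -20.1] mid of A,C [785.3 -17.4]
lens on z=125 [750.8 -29.3 125. ]
30 base rim min row 216.9 cols 292.2 342.8 cap cols 290.7 344.2 rows 275.4 322.0
observed: base top 218.5 cap cols 292.5 342.9 rows 275.7 319.7
scene cap (266.0, 140.66666666666666) base (258.0, 156.0)
```

Run:
```python
from rowgen import *
s=ctrl.read_state();p,R=np.array(s['eef_pos']),cur()[1].as_matrix()
y=np.radians(17.8);s35=np.sin(np.radians(35));dd=np.array([-s35*np.cos(y),-s35*np.sin(y),np.cos(np.radians(35))])
Pt=np.array([750.3,-29.6,125])+89.6*dd;ax=np.cross(R[:,2],-dd);R1=Ro.from_rotvec(ax).as_matrix()@R
print(np.degrees(R.T@ax),R.T@(Pt-p),q0.round(3));print(follow(q0,[(Pt,R1,4)]))
```

```text
[ 2.72072584e-02 -1.37564294e-01  3.46971998e-16] [-1.42903678e+00 -9.77743396e-03  2.43813293e+01] [ 0.802  0.742 -1.016  1.966  1.354  0.378  2.395]
(array([ 0.81864449,  0.80057106, -0.97372396,  1.95874896,  1.41494867,
        0.33433029,  2.40071406]), array([0.13657327, 0.12530139, 0.11454676, 0.10433029]))
```

Call:
{"method": "carry_out", "body": {"deltas": [0,-0.1,0,-0.0005,0,0.008,1,0,0,0,-0.0005,0,0.008,1,0,0,0,-0.0005,0,0.0085,1,0,0,0,0,0,0,1,0,0,0,0,0,0,1,0,0,0,0,0,0,1,0,0,0,0,0,0,1]}}

```text
clock: 28.38
eef_pos: [701.4, -45.3, 198.2]
tool_rot: [-2.532, -0.023, -1.228]
force: [-0.7, -0.6, -0.3]
width: 25.6
gripper_force: 59.2
```

Run:
```python
from rowgen import *
s=ctrl.read_state();p,R=np.array(s['eef_pos']),cur()[1].as_matrix();B=p+29.6*R[:,2]
y=np.radians(17.8);s35=np.sin(np.radians(35));dd=np.array([-s35*np.cos(y),-s35*np.sin(y),np.cos(np.radians(35))])
v=B-np.array([750.3,-29.6,125]);print(s['clock'],'dist',v@dd,'off',np.linalg.norm(v-v@dd*dd),'ang',np.degrees(np.arccos(-R[:,2]@dd)),s['width'],s['qd'].round(3),s['force'])
print('shift needed',R.T@(60*dd-v))
```

```text
28.375 dist 59.80936229951701 off 0.11315618686902429 ang 0.05380881134760249 25.60059286471689 [ 0.001 -0.001  0.002  0.001 -0.002  0.001 -0.001] [-0.68189283 -0.60125916 -0.34763445]
shift needed [ 0.02100611 -0.11109843 -0.19069069]
```

```bash
python3 -c "
from cell import ctrl
print(ctrl.finish_job())"
```

```text
the job is handed in; nothing more can be done
None
```

Handed in at 28.4 s: the cock's pointer is on the middle mark (within about 0.5°), and the vial is held steady with its base 59.8 mm from the lens, 0.1 mm off its line of sight and 0.05° from square, all by my own measurements (camera calibration good to about 2 mm).

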